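Stand up the canisters and read their marks

TASK

The capped canisters lie on the bench; take those that are there in the order red, green, blue: lay each in the slanted rest, foot against its stop and cap uphill, let go of it there to change your grip, then stand it upright, cap up, in the middle of the place of its own colour on the reader's deck with its yellow mark squarely facing the reader bar. When all are standing so, push the red button all the way down and let it up; leave the canisters standing there and the other things on the bench where they are.

Things in the scene. Friction and masses are not known exactly. Their poses are not given: they have to be found in the camera images.
- rest: Fixed slanted rest: flat plywood bed 56 mm wide at 45 degrees on a dark steel base, on the robot's right. Origin on the table; own x level, uphill; y across; z up. In own (x, z) the bed surface runs from the foot stop at (0, 18) mm along (1, 1) for 80 mm. Stop square to the bed, 21 mm high. Cheeks 16 mm high, 52 mm apart, flank only the bed's lowest 26 mm. Top about 78 mm above the table.
- rest_seat (a point): Where the centre of a canister lies when it lies in the rest on one flat side, foot against the foot stop, cap uphill: 50 mm up the bed from the stop and 22 mm off the bed. The canister's z axis then points up the slope.
- reader: Fixed code reader: a 6 mm thick aluminium deck (135 x 370 mm) with an upright grey reader bar with three dark windows along its far edge. Origin on the table under the middle (green) place; x points from the places to the bar, y along the bar (left for the robot), z up. The bar's face is at x = +55 mm; the bar is 40 mm deep, 300 mm long, 73 mm high above the table. Deck top at z = 6 mm.
- red_place (a point): Centre of the red-framed 62 mm square place on the deck top, at y = +95 mm of the reader (no recess, only paint).
- green_place (a point): Centre of the green-framed place on the deck top, at y = 0 of the reader.
- blue_place (a point): Centre of the blue-framed place on the deck top, at y = -95 mm of the reader.
- read_button (a joint): Travel of the round red spring button (30 mm wide) on the deck's right end, in m: 0 up, 0.006 fully down; fully down takes 5 N, counts as pressed beyond 0.004; springs back.
- read_button_top (a point): Centre of the button's top face; it is pressed straight down. It stands at (0, -185) mm of the reader.
- red_can: Loose canister, 0.1 to 0.2 kg, 100 mm long, lying at the start (None then: absent). Round 40 mm aluminium barrel, 58 mm long, between a 44 mm square, weighted black foot (16 mm high; mass centre 18 mm from its end) and a 44 mm square red cap (26 mm high), flats parallel: lies on a flat. Origin mid-axis; z from foot to cap, x to the yellow mark. Standing on the deck: origin 56 mm up.
- red_mark (a point): Middle of the red-capped canister's mark, a yellow stripe along one side of the barrel (about 17 mm wide), 20 mm from the axis along the canister's x; a yellow tab runs on over the cap's side and onto its top edge.
- green_can: Loose canister, 0.1 to 0.2 kg, 100 mm long, lying at the start (None then: absent). Round 40 mm aluminium barrel, 58 mm long, between a 44 mm square, weighted black foot (16 mm high; mass centre 18 mm from its end) and a 44 mm square green cap (26 mm high), flats parallel: lies on a flat. Origin mid-axis; z from foot to cap, x to the yellow mark. Standing on the deck: origin 56 mm up.
- green_mark (a point): Middle of the green-capped canister's mark, a yellow stripe along one side of the barrel (about 17 mm wide), 20 mm from the axis along the canister's x; a yellow tab runs on over the cap's side and onto its top edge.
- blue_can: Loose canister, 0.1 to 0.2 kg, 100 mm long, lying at the start (None then: absent). Round 40 mm aluminium barrel, 58 mm long, between a 44 mm square, weighted black foot (16 mm high; mass centre 18 mm from its end) and a 44 mm square blue cap (26 mm high), flats parallel: lies on a flat. Origin mid-axis; z from foot to cap, x to the yellow mark. Standing on the deck: origin 56 mm up.
- blue_mark (a point): Middle of the blue-capped canister's mark, a yellow stripe along one side of the barrel (about 17 mm wide), 20 mm from the axis along the canister's x; a yellow tab runs on over the cap's side and onto its top edge.
- charcoal_block: Loose black charcoal block, 52x77x26 mm, origin under its middle; a bystander.
- matchbox: Loose matchbox, 36x55x15 mm, origin under its middle; a bystander.
- flux_brush: Loose thin red brush, 10x152x10 mm, origin under its middle; a bystander.
- pliers_flat: Loose red-handled pliers, 48x135x12 mm, origin under its middle; a bystander.

How it is judged:
By the outcome, as a careful person would: the job done as asked, in the order asked, and still so for the second after the job is handed in, with the robot touching nothing.
Of red_can, green_can, blue_can only 2 to 3 are there at a start; the rules pass over those that are not, and their reading is None.
At some moment in a run one of red_can, green_can, blue_can may be knocked a few centimetres aside while the robot is not near it.
It also fails if it takes over 210 s, if anything falls off the work surface, if the arm or the gripper's body presses on something with over 40 N, if the wrist force passes 120 N, or if a joint passes its speed limit or range.

ROBOT

A 6-joint arm with a two-finger parallel gripper is mounted at the origin on a cart in front of the work surface, level with it; the furniture and walls round the work are solid. World frame = base frame: x ahead of the robot, y to its left, z up, the work surface at z = 0. Lengths are in mm, angles in rad, forces in N, time in s.
With the tool pointing down it reaches from about 275 to 1000 mm from the base axis. Payload 8.4 kg.
Tool frame: the origin (TCP) lies between the finger pads; the fingertips stand 22 mm ahead of it and the grasp point (between the pads) lies 3 mm ahead of it (r.nose_length is the z of the fingertips in the tool frame, in mm); z points along the fingers, y is the line along which they close (so a half turn about z gives the same grasp; the last joint's range is limited). The gripper opens to 85 mm and grips with 20 to 120 N. Pads are 22 mm wide; open, the fingers measure 114 mm over their backs; the gripper's body (76 mm by 85 mm) begins 54 mm behind the grasp point. The pads swing forward as they close: fully open they stand 13 mm farther back than shut.
Start: joints at [1.276, 0.353, 1.633, -0, 1.155, -0.002], TCP at [180.395, 598.403, 253.281] pointing down, gripper open.
Joint ranges: [-2.63, 2.63], [-0.92, 2.1], [0.06, 2.66], [-1.3, 4.44], [0, 2.69], [-3.02, 3.02]. Speed limits (rad/s): [2.22, 2.22, 2.79, 3.14, 3.14, 3.14].

INTERFACE

Orientations are given as [roll, pitch, yaw] about the fixed x, y, z axes, in that order (R = Rz(yaw) Ry(pitch) Rx(roll)).
In Python, from rig import r gives the robot as it stands.
- The arm moves only by the shell command python3 steer.py 'ROWS' [FORCE]. ROWS is rows parted by semicolons, their numbers by spaces, 1 to 5 of them, each of 7 numbers: a rotation vector rx, ry, rz in rad, then dx, dy, dz in mm, then the opening from 0.0 (shut) to 1.0 (fully open); each row shifts and turns the commanded pose from where the row before left it, along the tool's axes as they then stand; what a row does not reach is not made up. A row lasts 1/12 s, in which the tool goes at most 41.7 mm and 0.125 rad, less where a joint would pass 70% of its speed; a pose out of reach is approached as far as the arm can. The fingers move at their own pace and stop on an object; FORCE is the grip in N (left out, the last holds). Time passes only in rows, so rows that do not move let the fingers close. It prints the time, the measured TCP pose, the force, the opening and the grip force at its end.
- r.sense(): the state, without advancing time (a new reading comes with each control period).
- r.grab_frame(name): name is "scene" or "side" or "wrist"; returns the picture (480x640x3 uint8, red, green, blue); there is no depth.
- r.camera_params(name): a dict with "fx", "fy", "cx", "cy" (pixels), "rvec" (rotation vector, rad) and "tvec" (3), from world to camera coordinates, as OpenCV has them. Camera axes: x right, y down, z forward; pixel columns grow to the right and rows downward; lengths in mm; the calibration is good to about 2 mm. The wrist camera is an equidistant fisheye: a pixel r from the principal point sees the ray r / f radians off the axis. A picture is of the moment at which its call begins: read the wrist's pose just before it. camera_params takes no time and is no camera call; for the wrist camera it gives the pose at the moment of the call.
- r.sign_off(): hands the job in; it is judged then, once.
The state is a dict: "clock": time; "qpos": joint angles; "qvel": joint speeds; "joint_efforts": joint torques, N m; "eef_pos": TCP position; "tcp_rot": TCP orientation; "contact_force": force on the tool from outside, world axes, zero at the start; "wrist_torque": the same for the moment, N m; "opening": opening from 0.0 (shut) to 1.0 (fully open); "grasp_force": force on a finger pad.
Only numpy, scipy, OpenCV 4.12 (cv2) and the standard library are available. Lean on these libraries where they do the work, as an engineer would, in place of code of your own. Each camera call takes 0.05 s, during which the arm holds its last target. There are 200 camera calls.

## Working session

There is one attempt and no reset: what is moved stays moved. The work goes in short steps, Python scripts to look and compute and a shell command to move; the robot and the scene stay as the last step left them, time stands still between calls to the robot, and variables do not carry over. Pictures are saved under pics/ and viewed, at most 14 in all, crops included, and the job is handed in when it is done.

```bash
ls; mkdir -p pics; python3 - <<'E'
from rig import r
import cv2
s=r.sense();print(s)
for n in("scene","side","wrist"):
    p=r.camera_params(n);print(n,p)
    cv2.imwrite(f"pics/{n}0.png",r.grab_frame(n)[:,:,::-1])
E
```

```text
pics
rig.py
steer.py
{'clock': 0.0, 'qpos': array([ 1.27556911e+00,  3.53669255e-01,  1.63413721e+00, -1.37636725e-05,
        1.15523231e+00, -2.38856271e-03]), 'qvel': array([-0.00136393, -0.00082979, -0.00023518, -0.00143086,  0.00064829,
       -0.00184436]), 'joint_efforts': array([-9.79115539e-04, -6.05280590e+01, -3.42049456e+01, -1.69276143e-05,
        9.43140651e-03, -5.24092616e-05]), 'eef_pos': array([180.28307284, 597.9547926 , 252.54717631]), 'tcp_rot': array([-3.14014650e+00,  9.12998738e-06,  2.84875957e+00]), 'contact_force': array([-0.86384269,  0.20013896, -0.16440428]), 'wrist_torque': array([ 0.03508437,  0.07740972, -0.0314316 ]), 'grasp_force': 0.0, 'opening': 0.9973094055870594}
scene {'fx': 539.6867591240584, 'fy': 539.6867591240584, 'cx': 326.58627943348677, 'cy': 240.2496270610298, 'rvec': array([ 1.84091017, -0.80843924,  0.5676729 ]), 'tvec': array([-379.64230964,  223.17950704, 1056.02370312])}
side {'fx': 517.4375631875679, 'fy': 517.4375631875679, 'cx': 322.0305947802438, 'cy': 243.47304724416384, 'rvec': array([ 1.90460335, -0.52877973,  0.34401041]), 'tvec': array([-487.31537212,  176.41089498,  899.18257554])}
wrist {'fx': 371.64829954431775, 'fy': 371.64829954431775, 'cx': 316.29118236767226, 'cy': 233.47777352629424, 'rvec': array([-2.3069754 , -1.71325119, -0.27314879]), 'tvec': array([-625.02291005,  -40.28123066,  381.01897262])}
```
View pics/scene0.png

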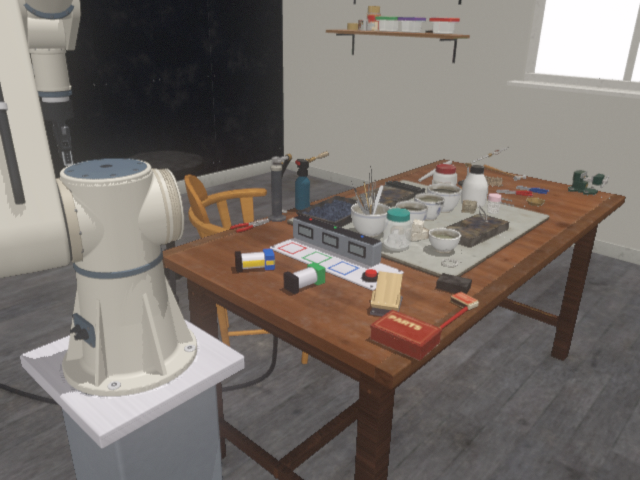

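View pics/side0.png

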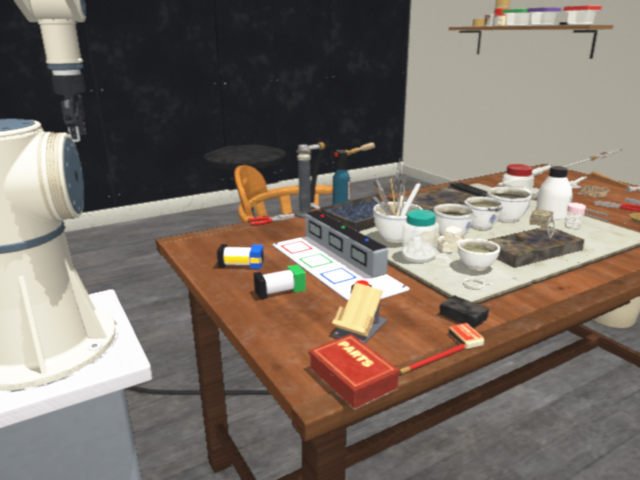

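View pics/wrist0.png

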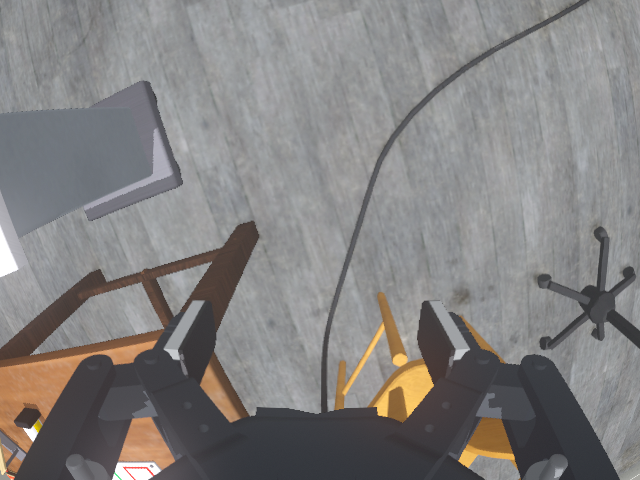

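Scene and side show a blue can (scene 255,260), a green can (305,278), no red; rest at (385,290), reader deck with button at (371,274). I'll localise these roughly, then look from above.

```bash
cat > h.py <<'E'
import numpy as np, cv2
from scipy.spatial.transform import Rotation as R
def ray(p,uv,fish=False):
    Rm=R.from_rotvec(p["rvec"]).as_matrix(); c=-Rm.T@p["tvec"]
    x=np.array([(uv[0]-p["cx"])/p["fx"],(uv[1]-p["cy"])/p["fy"]])
    if fish:
        t=np.linalg.norm(x); d=np.r_[np.sin(t)*x/max(t,1e-9),np.cos(t)]
    else: d=np.r_[x,1]
    return c,Rm.T@d
def onz(p,uv,z,fish=False):
    c,d=ray(p,uv,fish); return (c+d*(z-c[2])/d[2])
def proj(p,X,fish=True):
    Rm=R.from_rotvec(p["rvec"]).as_matrix(); v=Rm@np.asarray(X,float)+p["tvec"]
    if fish:
        t=np.arctan2(np.hypot(v[0],v[1]),v[2]); x=v[:2]/np.hypot(v[0],v[1])*t
    else: x=v[:2]/v[2]
    return np.array([p["cx"]+p["fx"]*x[0],p["cy"]+p["fy"]*x[1]])
def pose(s): return R.from_euler("xyz",s["tcp_rot"]),s["eef_pos"]
def delta(r,Rt,pt,s=None):
    """tool-axes translation then rotation vector to reach target"""
    s=s or r.sense(); Rc,pc=pose(s)
    return np.round((Rc.inv()*Rt).as_rotvec(),4),np.round(Rc.inv().apply(np.asarray(pt)-pc),1)
E
python3 - <<'E'
from h import *; from rig import r
P={n:r.camera_params(n) for n in("scene","side","wrist")}
for n,uv,z in [("scene",(255,260),22),("side",(240,256),22),("scene",(305,278),22),("side",(280,283),22),("scene",(291,248),6),("scene",(316,258),6),("scene",(344,268),6),("scene",(371,274),15),("scene",(385,300),30),("side",(358,310),30),("side",(295,247),6),("side",(338,276),6)]:
    print(n,uv,onz(P[n],uv,z).round())
Rm=R.from_rotvec(P["wrist"]["rvec"]).as_matrix();c=-Rm.T@P["wrist"]["tvec"]
Rt,p=pose(r.sense());print(Rt.as_matrix().round(3),"cam in tool",Rt.inv().apply(c-p),"cam axes",(Rt.inv().as_matrix()@Rm.T).round(3))
E
```

```text
scene (255, 260) [427. 125.  22.]
side (240, 256) [424. 130.  22.]
scene (305, 278) [443. -42.  22.]
side (280, 283) [441. -42.  22.]
scene (291, 248) [575. 140.   6.]
scene (316, 258) [575.  43.   6.]
scene (344, 268) [580. -53.   6.]
scene (371, 274) [ 586. -137.   15.]
scene (385, 300) [ 478. -259.   30.]
side (358, 310) [ 507. -230.   30.]
side (295, 247) [575. 145.   6.]
side (338, 276) [578. -49.   6.]
[[-0.957  0.289 -0.   ]
 [ 0.289  0.957 -0.001]
 [ 0.    -0.001 -1.   ]] cam in tool [  80.31344442    0.65918744 -121.31379946] cam axes [[-0.001 -0.95  -0.312]
 [ 1.    -0.001  0.   ]
 [-0.    -0.312  0.95 ]]
```

```bash
S="python3 steer.py"
$S '0 0 -.0977 0 0 0 1;0 0 -.0977 0 0 0 1;0 0 -.0977 0 0 0 1;0 0 0 -14 -34 -4 1;0 0 0 -14 -34 -4 1'
$S '0 0 0 -14 -34 -4 1;0 0 0 -14 -34 -4 1;0 0 0 -14 -34 -4 1;0 0 0 -14 -34 -4 1;0 0 0 -14 -34 -4 1'
$S '0 0 0 -14 -34 -4 1;0 0 0 -14 -34 -4 1;0 0 0 -14 -34 -4 1;0 0 0 -14 -34 -4 1;0 0 0 -14 -34 -4 1'
$S '0 0 0 -14 -34 -4 1;0 0 0 -14 -34 -4 1;0 0 0 -14 -34 -4 1;0 0 0 -14 -34 -4 1;0 0 0 0 0 0 1'
python3 - <<'E'
from h import *; from rig import r
p=r.camera_params("wrist");cv2.imwrite("pics/w1.png",r.grab_frame("wrist")[:,:,::-1]);np.save("w1.npy",p,allow_pickle=True)
print(r.sense()["eef_pos"],r.sense()["tcp_rot"])
E
```

```text
clock: 0.57
eef_pos: [208.0, 530.2, 260.4]
tcp_rot: [-3.141, -0.0, -3.139]
contact_force: [0.5, -0.4, 0.4]
opening: 1.001
grasp_force: 0.0
clock: 0.98
eef_pos: [278.6, 358.7, 281.3]
tcp_rot: [-3.141, -0.0, -3.141]
contact_force: [0.9, 0.3, 0.3]
opening: 0.999
grasp_force: 0.0
clock: 1.4
eef_pos: [348.6, 188.8, 301.5]
tcp_rot: [3.141, 0.0, -3.141]
contact_force: [1.2, -0.2, -0.5]
opening: 0.999
grasp_force: 0.0
clock: 1.82
eef_pos: [406.6, 49.6, 318.1]
tcp_rot: [-3.14, 0.002, 3.137]
contact_force: [0.2, 0.7, -0.6]
opening: 0.997
grasp_force: 0.0
[405.5351267   51.74431561 317.61082975] [-3.14111232e+00  8.88122731e-04  3.13666529e+00]
```

View pics/w1.png

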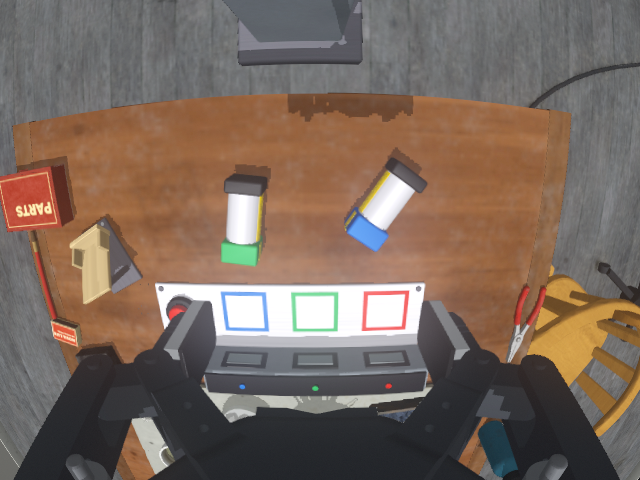

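Overhead view: green can cap (240,252) foot (246,184), yellow on its right side; blue can cap (367,230) foot (405,175); places at (245,311),(315,312),(385,311), button (180,308), rest around (100,262). Zooming on the rest and cans.

```bash
python3 - <<'E'
import cv2,numpy as np
a=cv2.imread("pics/w1.png");b=cv2.imread("pics/side0.png");c=cv2.imread("pics/scene0.png")
z=lambda i,x,y,w,h,W,H:cv2.resize(i[y:y+h,x:x+w],(W,H),interpolation=cv2.INTER_CUBIC)
top=np.hstack([z(a,55,205,100,110,273,300),z(b,320,275,80,66,364,300),z(c,360,265,50,92,163,300)])
bot=np.hstack([z(a,215,150,220,125,528,300),z(b,210,235,110,75,272,300)])
cv2.imwrite("pics/z1.png",np.vstack([top,bot]))
E
```

```text
(no output)
```

View pics/z1.png

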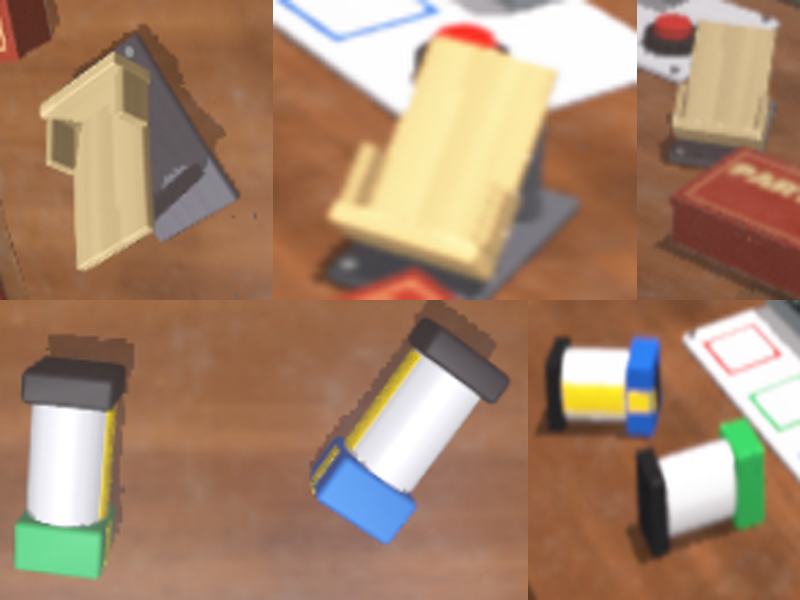

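Rest: stop nearest the robot, bed rising away from it (+x, somewhat +y). Green's mark lies level on the left of its cap direction, blue's on the right. Now numbers.

```bash
cat > frames.py <<'E'
from h import *
def places(img,p,z=6):
    """centres of painted frames in wrist image (RGB)"""
    hsv=cv2.cvtColor(img,cv2.COLOR_RGB2HSV); out={}
    for n,lo,hi in(("red",170,180),("green",50,80),("blue",100,125)):
        m=cv2.inRange(hsv,(lo,90,60),(hi,255,255)); cs,_=cv2.findContours(m,cv2.RETR_EXTERNAL,cv2.CHAIN_APPROX_NONE)
        for c in cs:
            q=np.array([onz(p,t[0]+0.,z,True)[:2] for t in c],np.float32)
            if len(q)<20: continue
            (x,y),(w,h),a=cv2.minAreaRect(q)
            if 55<w<75 and 55<h<75: out[n]=(round(x,1),round(y,1),round(w),round(h),round(a,1))
    return out
E
python3 - <<'E'
from frames import *
p=np.load("w1.npy",allow_pickle=True).item(); im=cv2.imread("pics/w1.png")[:,:,::-1].copy()
print(places(im,p))
f=lambda u,v,z:onz(p,(u,v),z,True).round(1)[:2]
a=lambda x,y,z:f(55+x/2.73,205+y/2.727,z)
b=lambda x,y,z:f(215+x/2.4,150+(y-300)/2.4,z)
print("bed end",a(80,270,74.6),a(155,235,74.6)); print("base",a(135,32,4),a(238,197,4),a(160,240,4)); print("stop",a(40,105,32.8),a(118,52,32.8))
print("green",b(15,570,44),b(100,577,44),"foot",b(25,368,44),b(125,368,44))
print("blue",b(320,490,44),b(388,543,44),b(415,498,44),"foot",b(425,322,44),b(508,380,44))
E
```

```text
{'green': (580.9, 46.8, 60, 58, 89.8), 'blue': (581.5, -48.8, 61, 61, 0.9)}
bed end [ 543.  -254.4] [ 521.1 -203.5]
base [ 445.1 -240.1] [ 534.  -194.7] [ 561.8 -250.2]
stop [ 474.  -289.6] [ 446.9 -232.9]
green [492.8 -62.8] [496.2 -20.2] foot [393.  -49.9] [394.1  -3.4]
blue [452.2  85.4] [479.  118.8] [456.3 130.7] foot [373.1 131.6] [399.1 172.3]
```

```bash
S="python3 steer.py"
$S '0 0 .118 0 0 0 1;0 0 0 -17 -27 30 1;0 0 0 -17 -27 30 1;0 0 0 -17 -26 30 1;0 0 0 0 0 0 1' 60 >/dev/null
$S '0 0 0 0 0 35 1;0 0 0 0 0 35 1;0 0 0 0 0 35 1;0 0 0 0 0 35 1;0 0 0 0 0 0 1' 
python3 - <<'E'
from h import *; from rig import r
p=r.camera_params("wrist");cv2.imwrite("pics/w2.png",r.grab_frame("wrist")[:,:,::-1]);np.save("w2.npy",p,allow_pickle=True)
print(delta(r,R.from_euler("xyz",[np.pi,0,np.radians(173)]),[446,-34.2,26]))
E
```

```text
clock: 2.7
eef_pos: [439.9, -25.8, 86.6]
tcp_rot: [-3.141, -0.01, 3.025]
contact_force: [-1.9, 0.1, 0.0]
opening: 1.001
grasp_force: 0.0
(array([-0.0002, -0.0073,  0.0053]), array([-6.1, -7.6, 63.2]))
```

View pics/w2.png

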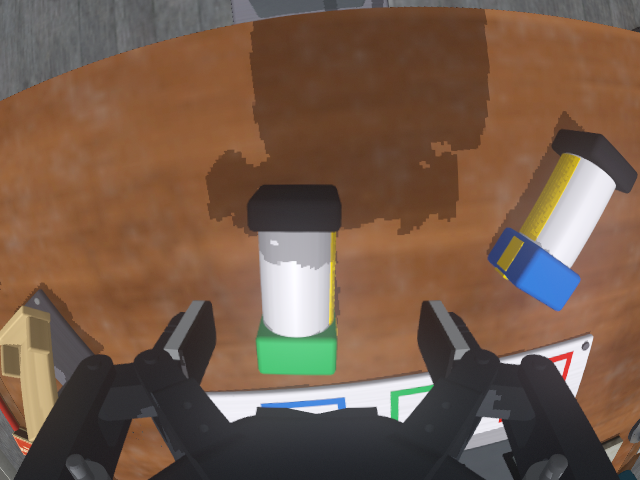

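The green can sits between the fingers, aligned, ~8 mm to the left. Descend and grip.

```bash
S="python3 steer.py"
$S '0 0 0 -6 -8 16 1;0 0 0 0 0 20 1;0 0 0 0 0 16 1;0 0 0 0 0 10 1;0 0 0 0 0 0 1' 60 | head -3
$S '0 0 0 0 0 0 0;0 0 0 0 0 0 0;0 0 0 0 0 0 0;0 0 0 0 0 0 0;0 0 0 0 0 0 0' 60
$S '0 0 0 0 0 0 0;0 0 0 0 0 0 0;0 0 0 0 0 0 0;0 0 0 0 0 -15 0;0 0 0 0 0 -25 0' 60
```

```text
clock: 3.17
eef_pos: [449.3, -35.3, 29.6]
tcp_rot: [3.141, -0.0, 3.024]
clock: 3.58
eef_pos: [449.7, -35.8, 30.5]
tcp_rot: [3.141, 0.002, 3.024]
contact_force: [-2.3, 0.9, 15.4]
opening: 0.448
grasp_force: 58.4
clock: 4.0
eef_pos: [447.5, -35.7, 68.6]
tcp_rot: [-3.141, -0.004, 3.024]
contact_force: [-0.8, 1.2, -1.4]
opening: 0.449
grasp_force: 61.1
```

```bash
S="python3 steer.py"
$S '0 0 0 -2 -19 -32 0;0 0 0 -2 -19 -32 0;0 0 0 -2 -19 -32 0;0 0 0 -2 -19 -32 0;0 0 0 -2 -19 -32 0' >/dev/null
$S '0 0 0 0 0 0 0;0 0 0 0 0 0 0'
python3 - <<'E'
from frames import *; from rig import r
p=r.camera_params("wrist");im=r.grab_frame("wrist");cv2.imwrite("pics/w3.png",im[:,:,::-1]);np.save("w3.npy",p,allow_pickle=True)
print(places(im,p))
E
```

```text
clock: 4.58
eef_pos: [448.6, -132.3, 231.2]
tcp_rot: [-3.141, 0.004, 3.022]
contact_force: [0.6, -0.4, -2.0]
opening: 0.448
grasp_force: 61.5
{'green': (581.2, 47.1, 61, 62, 0.3), 'blue': (581.5, -47.7, 62, 60, 1.1)}
```

View pics/w3.png

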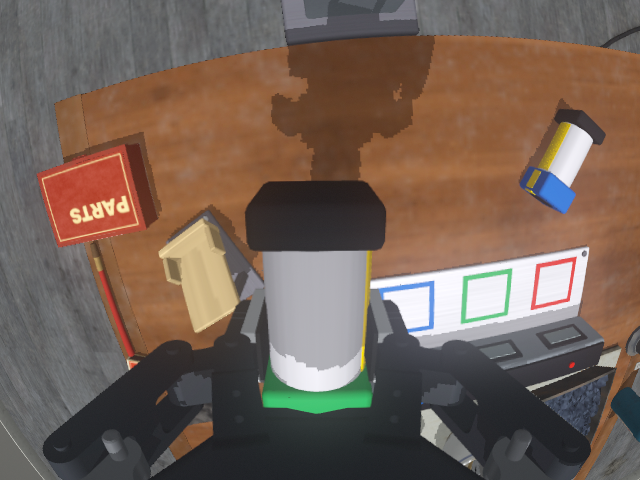

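```bash
python3 - <<'E'
from h import *
im=cv2.imread("pics/w3.png")
cv2.imwrite("pics/z3.png",cv2.resize(im[200:340,150:280],(650,700))[:600])
E
```

```text
(no output)
```

View pics/z3.png

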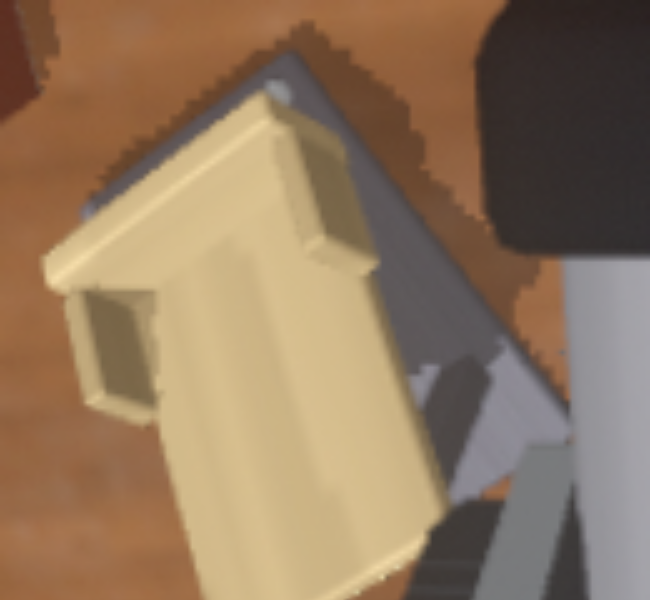

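```bash
python3 - <<'E'
from h import *
p=np.load("w3.npy",allow_pickle=True).item()
a=lambda x,y,z:onz(p,(150+x/5,200+y/5),z,True)[:2]
def seg(n,A,B,z,t=None):
    a1,b1=a(*A,z),a(*B,z2) if False else a(*B,z); d=b1-a1
    print(n,a1.round(1),b1.round(1),"len",np.linalg.norm(d).round(1),"ang",np.degrees(np.arctan2(d[1],d[0])).round(1),"mid",((a1+b1)/2).round(1))
seg("bed end",(225,655),(443,520),74.6)
seg("stop top outer",(45,262),(268,93),32.8)
seg("stop top inner",(50,290),(278,122),32.8)
seg("base long",(285,50),(572,412),4)
seg("base short",(85,210),(285,50),4)
# can in tool frame: camera pose
s_R=R.from_euler("xyz",[-3.141,.004,3.022]); pc=np.array([448.6,-132.3,231.2])
for n,uv,z in[("foot inner top",(316,250),-19),("cap top inner L",(266,376),-19),("cap?",(316,410),-19),("footL",(247,240),-19),("footR",(385,240),-19)]:
    c,d=ray(p,uv,True); c=s_R.inv().apply(c-pc); d=s_R.inv().apply(d); print(n,(c+d*(z-c[2])/d[2]).round(1))
E
```

```text
bed end [ 541.2 -255.6] [ 516.2 -207.5] len 54.1 ang 117.5 mid [ 528.7 -231.6]
stop top outer [ 475.2 -290.6] [ 447.5 -236.3] len 61.0 ang 117.0 mid [ 461.3 -263.4]
stop top inner [ 481.1 -291.2] [ 453.2 -235.5] len 62.3 ang 116.6 mid [ 467.2 -263.3]
base long [ 446.3 -241.2] [ 530.9 -196.3] len 95.7 ang 27.9 mid [ 488.6 -218.7]
base short [ 474.4 -293.2] [ 446.3 -241.2] len 59.1 ang 118.4 mid [ 460.3 -267.2]
foot inner top [ 41.4   0.6 -19. ]
cap top inner L [ -6.5 -17.1 -19. ]
cap? [-23.6   0.6 -19. ]
footL [ 44.6 -19.7 -19. ]
footR [ 44.5  21.  -19. ]
```

```bash
S="python3 steer.py"
$S '0 0 -.119 0 0 0 0;0 0 -.119 0 0 0 0;0 0 -.119 0 0 0 0;0 0 -.119 0 0 0 0;0 0 -.119 0 0 0 0' >/dev/null
$S '0 -.112 0 0 0 0 0;0 -.112 0 0 0 0 0;0 -.112 0 0 0 0 0;0 -.112 0 0 0 0 0;0 -.112 0 0 0 0 0' >/dev/null
$S '0 -.112 0 0 0 0 0;0 -.112 0 0 0 0 0;0 0 0 0 0 0 0;0 0 0 0 0 0 0'
cat > rest.py <<'E'
from h import *
O=np.array([479.8,-256.5,0]); A=np.radians(27.2)
u=np.array([np.cos(A),np.sin(A),0]); y=np.array([-np.sin(A),np.cos(A),0]); z=np.array([0,0,1.])
up=(u+z)/2**.5; nrm=(z-u)/2**.5
def seat(along=50,off=22): return O+18*z+up*along+nrm*off
def lay(cx):  # tool rotation with can z = cx * tool x
    xt=cx*up; zt=-nrm; return R.from_matrix(np.c_[xt,np.cross(zt,xt),zt])
def flat(sx): # tool straight down, tool x = sx*u
    return R.from_matrix(np.c_[sx*u,np.cross(-z,sx*u),-z])
E
python3 - <<'E'
from rest import *; from rig import r
Rt=lay(-1); C=np.array([5,0,8.5])
print(r.sense()["qpos"].round(2))
for al,off in((58,45),(58,24),(50,22)): print(delta(r,Rt,seat(al,off)-Rt.apply(C)))
E
```

```text
clock: 5.8
eef_pos: [471.6, -81.3, 285.2]
tcp_rot: [3.135, 0.646, -2.735]
contact_force: [0.8, -0.5, -2.0]
opening: 0.444
grasp_force: 61.5
[-0.5  -0.08  2.23  0.79  0.73 -3.02]
(array([-0.0387, -0.1392, -0.0519]), array([ 155.2, -164.5,  113.4]))
(array([-0.0387, -0.1392, -0.0519]), array([ 152.3, -163.6,  134.2]))
(array([-0.0387, -0.1392, -0.0519]), array([ 159.9, -163.9,  137.3]))
```

q6 reached its limit in this orientation; I'll set green back on open bench and regrip it turned by 180°.

```bash
S="python3 steer.py"
$S '0 .125 0 0 0 0 0;0 .125 0 0 0 0 0;0 .125 0 0 0 0 0;0 .125 0 0 0 0 0;0 .125 0 0 0 0 0' >/dev/null
$S '0 0 .1 0 0 0 0;0 0 .1 0 0 0 0;0 0 .1 0 0 0 0;0 0 0 0 0 0 0;0 0 0 0 0 0 0'
python3 - <<'E'
from rest import *; from rig import r
Rt=R.from_euler("xyz",[np.pi,0,np.radians(173)]); print(delta(r,Rt,[440,-132,33]))
E
```

```text
clock: 6.63
eef_pos: [471.9, -80.6, 284.2]
tcp_rot: [3.108, 0.07, -3.026]
contact_force: [-0.5, 0.6, -2.1]
opening: 0.45
grasp_force: 61.5
(array([0.0413, 0.0658, 0.2392]), array([ 55.1, -55.6, 246.2]))
```

```bash
S="python3 steer.py"
$S '.02 .033 .12 0 0 0 0;.02 .033 .12 0 0 0 0;0 0 0 0 0 0 0;0 0 0 0 0 0 0' >/dev/null
python3 - <<'E'
from rest import *; from rig import r
Rt=R.from_euler("xyz",[np.pi,0,np.radians(173)]); print(delta(r,Rt,[440,-132,33]))
E
```

```text
(array([0.0028, 0.0026, 0.0046]), array([ 26.8, -55.7, 251.8]))
```

```bash
S="python3 steer.py"
$S '0 0 0 5 -11 30 0;0 0 0 5 -11 30 0;0 0 0 5 -11 30 0;0 0 0 5 -11 30 0;0 0 0 6 -11 30 0' >/dev/null
$S '0 0 0 0 0 30 0;0 0 0 0 0 30 0;0 0 0 0 0 20 0;0 0 0 0 0 10 0;0 0 0 0 0 6 0' >/dev/null
$S '0 0 0 0 0 3 0;0 0 0 0 0 0 0;0 0 0 0 0 0 0'
```

```text
clock: 8.05
eef_pos: [441.3, -131.6, 37.4]
tcp_rot: [3.139, 0.005, 3.018]
contact_force: [0.3, -0.6, -1.6]
opening: 0.445
grasp_force: 61.5
```

```bash
S="python3 steer.py"
$S '0 0 0 0 0 2 0;0 0 0 0 0 2 0;0 0 0 0 0 0 0'
$S '0 0 0 0 0 1 0;0 0 0 0 0 1 0;0 0 0 0 0 1 0;0 0 0 0 0 0 0'
```

```text
clock: 8.3
eef_pos: [440.8, -131.4, 32.8]
tcp_rot: [3.139, 0.004, 3.017]
contact_force: [-0.7, 0.8, -2.6]
opening: 0.449
grasp_force: 61.5
clock: 8.63
eef_pos: [440.8, -131.4, 30.6]
tcp_rot: [3.139, 0.003, 3.017]
contact_force: [-4.8, 1.4, 19.4]
opening: 0.449
grasp_force: 63.9
```

```bash
S="python3 steer.py"
$S '0 0 0 0 0 0 1;0 0 0 0 0 0 1;0 0 0 0 0 0 1;0 0 0 0 0 -20 1;0 0 0 0 0 -40 1' | head -3
$S '0 0 .125 0 0 0 1;0 0 .125 0 0 0 1;0 0 .125 0 0 0 1;0 0 .125 0 0 0 1;0 0 .125 0 0 0 1' >/dev/null
$S '0 0 .125 0 0 0 1;0 0 .125 0 0 0 1;0 0 .125 0 0 0 1;0 0 .125 0 0 0 1;0 0 .125 0 0 0 1' >/dev/null
$S '0 0 .125 0 0 0 1;0 0 .125 0 0 0 1;0 0 .125 0 0 0 1;0 0 .125 0 0 0 1;0 0 .125 0 0 0 1' >/dev/null
$S '0 0 .125 0 0 0 1;0 0 .125 0 0 0 1;0 0 .125 0 0 0 1;0 0 .125 0 0 0 1;0 0 .125 0 0 0 1' >/dev/null
$S '0 0 .125 0 0 0 1;0 0 .125 0 0 0 1;0 0 .125 0 0 0 1;0 0 .125 0 0 0 1;0 0 .125 0 0 0 1' >/dev/null
$S '0 0 0 0 0 0 1;0 0 0 0 0 0 1'
python3 - <<'E'
from rest import *; from rig import r
p=r.camera_params("wrist");im=r.grab_frame("wrist");cv2.imwrite("pics/w4.png",im[:,:,::-1]);np.save("w4.npy",p,allow_pickle=True)
print(delta(r,R.from_euler("xyz",[np.pi,0,np.radians(-7)]),[438.8,-131.2,29]))
hsv=cv2.cvtColor(im,cv2.COLOR_RGB2HSV);m=cv2.inRange(hsv,(50,100,50),(80,255,255));n,l,st,c=cv2.connectedComponentsWithStats(m)
print([(s[4],c[i].round(),onz(p,c[i],44,True).round(1)) for i,s in enumerate(st) if i and s[4]>100], r.sense()["qpos"].round(2))
E
```

```text
clock: 9.05
eef_pos: [437.7, -130.6, 86.9]
tcp_rot: [3.138, -0.004, 3.017]
clock: 11.3
eef_pos: [440.2, -131.4, 89.3]
tcp_rot: [-3.139, -0.003, -0.104]
contact_force: [-0.7, 0.0, -0.5]
opening: 0.997
grasp_force: 0.0
(array([-0.0026, -0.0028,  0.0187]), array([-1.7,  0.1, 60.4]))
[(np.int32(1784), array([37., 80.]), array([568.2,   8.1,  44. ])), (np.int32(5245), array([318., 212.]), array([ 475.8, -135. ,   44. ]))] [-0.3   0.34  2.11  0.    0.68  1.38]
```

View pics/w4.png

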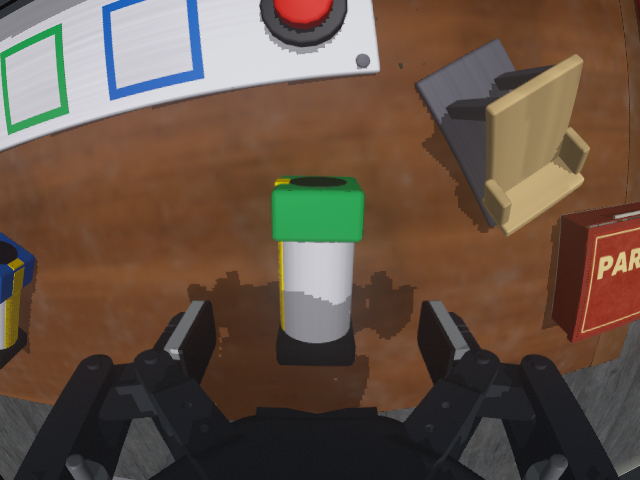

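Green can centred between the fingers, cap at (318,212), mark on the left; button at (303,10), rest at (535,150). Grip again.

```bash
S="python3 steer.py"
$S '0 0 .018 -1.5 0 20 1;0 0 0 0 0 20 1;0 0 0 0 0 14 1;0 0 0 0 0 6 1;0 0 0 0 0 0 1' 70 | head -3
$S '0 0 0 0 0 0 0;0 0 0 0 0 0 0;0 0 0 0 0 0 0;0 0 0 0 0 0 0;0 0 0 0 0 0 0' 70
$S '0 0 0 0 0 0 0;0 0 0 0 0 0 0;0 0 0 0 0 -15 0;0 0 0 0 0 -35 0;0 0 0 0 0 -40 0'
$S '0 0 0 0 0 -40 0;0 0 0 0 0 -20 0;0 0 0 0 0 0 0;0 0 0 0 0 0 0'
python3 - <<'E'
from rest import *; from rig import r
Rt=flat(1);print(delta(r,Rt,[400,-290,230]),r.sense()["qpos"].round(2))
E
```

```text
clock: 11.77
eef_pos: [438.2, -130.9, 28.4]
tcp_rot: [-3.139, -0.001, -0.124]
clock: 12.18
eef_pos: [439.6, -131.3, 30.6]
tcp_rot: [-3.139, -0.004, -0.126]
contact_force: [-1.3, 0.5, 10.9]
opening: 0.444
grasp_force: 68.9
clock: 12.6
eef_pos: [437.1, -130.9, 119.4]
tcp_rot: [-3.138, 0.001, -0.126]
contact_force: [0.9, 0.3, -1.7]
opening: 0.442
grasp_force: 70.7
clock: 12.93
eef_pos: [439.1, -131.7, 180.6]
tcp_rot: [-3.14, -0.006, -0.126]
contact_force: [-0.0, -0.2, -2.6]
opening: 0.445
grasp_force: 71.0
(array([-1.000e-04, -6.700e-03, -6.006e-01]), array([-18.6, 161.9, -49.8])) [-0.3   0.18  2.05  0.    0.9   1.4 ]
```

```bash
S="python3 steer.py"
$S '0 0 -.12 0 0 -12 0;0 0 -.12 0 0 -12 0;0 0 -.12 0 0 -12 0;0 0 -.12 0 0 -12 0;0 0 -.12 0 0 0 0' >/dev/null
$S '0 .112 0 0 0 0 0;0 .112 0 0 0 0 0;0 .112 0 0 0 0 0;0 .112 0 0 0 0 0;0 .112 0 0 0 0 0' >/dev/null
$S '0 .112 0 0 0 0 0;0 .112 0 0 0 0 0;0 0 0 0 0 0 0;0 0 0 0 0 0 0'
python3 - <<'E'
from rest import *; from rig import r
Rt=lay(1); C=np.array([-3.6,0,8.6])
print(r.sense()["qpos"].round(2))
for al,off in((58,60),(56,26),(50,22)): print(delta(r,Rt,seat(al,off)-Rt.apply(C)))
E
```

```text
clock: 14.1
eef_pos: [435.5, -129.1, 223.6]
tcp_rot: [-3.12, -0.7, 0.463]
contact_force: [-0.6, -0.5, -2.8]
opening: 0.446
grasp_force: 71.0
[-0.74  0.06  2.3   1.    0.8  -0.37]
(array([-0.0133,  0.0855, -0.0097]), array([-90.1, 135.3,  69.7]))
(array([-0.0133,  0.0855, -0.0097]), array([-89.2, 135.8, 103.7]))
(array([-0.0133,  0.0855, -0.0097]), array([-94.8, 135.9, 108.2]))
```

```bash
S="python3 steer.py"
$S '-.013 .085 -.01 0 0 0 0;0 0 0 -10 27 6 0;0 0 0 -10 27 6 0;0 0 0 -10 27 6 0;0 0 0 -10 27 6 0' >/dev/null
$S '0 0 0 -10 26 6 0;0 0 0 0 0 0 0;0 0 0 0 0 0 0'
python3 - <<'E'
from rest import *; from rig import r
Rt=lay(1); C=np.array([-3.6,0,8.6])
p=r.camera_params("wrist");im=r.grab_frame("wrist");cv2.imwrite("pics/w5.png",im[:,:,::-1]);np.save("w5.npy",p,allow_pickle=True)
print(r.sense()["qpos"].round(2))
for al,off in((58,60),(56,26),(50,22)): print(delta(r,Rt,seat(al,off)-Rt.apply(C)))
E
```

```text
clock: 14.77
eef_pos: [487.4, -254.8, 168.8]
tcp_rot: [3.138, -0.786, 0.482]
contact_force: [-0.3, 1.2, -2.3]
opening: 0.441
grasp_force: 71.0
[-0.9   0.37  2.12  1.14  0.87 -0.68]
(array([-0.002 , -0.0016,  0.0058]), array([-50.8,  -1. ,  32.9]))
(array([-0.002 , -0.0016,  0.0058]), array([-52.8,  -1. ,  66.9]))
(array([-0.002 , -0.0016,  0.0058]), array([-58.8,  -1. ,  70.9]))
```

View pics/w5.png

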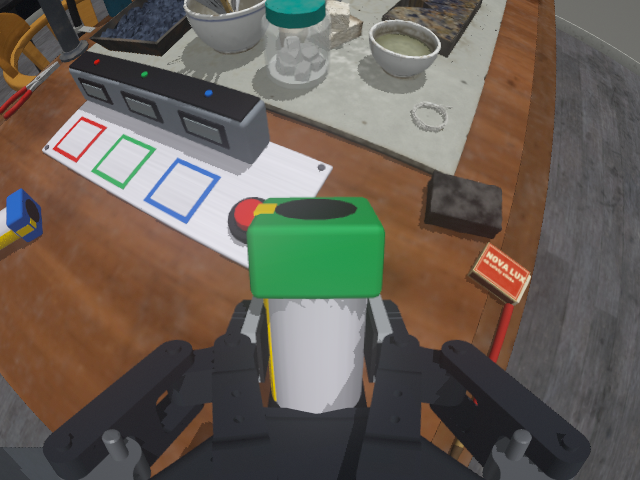

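The can's cap is in view, well aligned; the rest is hidden behind it. Lower along the bed normal.

```bash
S="python3 steer.py"
$S '0 0 0 -25 -.5 16 0;0 0 0 -25 -.5 16 0;0 0 0 -2 0 12 0;0 0 0 0 0 8 0;0 0 0 0 0 0 0'
$S '0 0 0 0 0 4 0;0 0 0 0 0 3 0;0 0 0 0 0 3 0;0 0 0 0 0 0 0'
python3 - <<'E'
from rest import *; from rig import r
Rt=lay(1); C=np.array([-3.6,0,8.6])
for al,off in((56,26),(50,22)): print(delta(r,Rt,seat(al,off)-Rt.apply(C)))
E
```

```text
clock: 15.23
eef_pos: [487.2, -252.2, 96.1]
tcp_rot: [3.137, -0.789, 0.484]
contact_force: [0.0, -0.0, -1.7]
opening: 0.441
grasp_force: 71.1
clock: 15.57
eef_pos: [493.7, -250.7, 90.0]
tcp_rot: [3.132, -0.79, 0.486]
contact_force: [-0.1, 0.4, -2.1]
opening: 0.448
grasp_force: 71.1
(array([ 0.0013, -0.0044,  0.0081]), array([-2. , -1.2,  5.7]))
(array([ 0.0013, -0.0044,  0.0081]), array([-8. , -1.2,  9.6]))
```

```bash
S="python3 steer.py"
$S '0 0 0 0 -1 2 0;0 0 0 0 0 2 0;0 0 0 0 0 2 0;0 0 0 0 0 0 0'
$S '0 0 0 0 0 1 0;0 0 0 0 0 1 0;0 0 0 0 0 0 0'
$S '0 0 0 0 0 1 0;0 0 0 0 0 0 0'
python3 - <<'E'
from rest import *; from rig import r
s=r.sense(); print("up,n,y force",up@s["contact_force"],nrm@s["contact_force"],y@s["contact_force"])
Rt=lay(1); C=np.array([-3.6,0,8.6])
print(delta(r,Rt,seat(50,22)-Rt.apply(C)))
E
```

```text
clock: 15.9
eef_pos: [496.7, -247.8, 85.2]
tcp_rot: [3.134, -0.79, 0.485]
contact_force: [-1.1, -0.5, -1.5]
opening: 0.445
grasp_force: 71.1
clock: 16.15
eef_pos: [497.9, -247.3, 83.8]
tcp_rot: [3.133, -0.79, 0.485]
contact_force: [-0.2, -0.6, -2.3]
opening: 0.443
grasp_force: 71.1
clock: 16.32
eef_pos: [498.6, -247.0, 83.5]
tcp_rot: [3.133, -0.79, 0.485]
contact_force: [-2.6, -0.6, 4.1]
opening: 0.447
grasp_force: 71.6
up,n,y force 1.096764291789774 4.76934563354612 0.6664512406810641
(array([ 0.0012, -0.0047,  0.0074]), array([-7.6, -0.2,  0.8]))
```

```bash
S="python3 steer.py"
$S '0 0 0 -2 0 -1 0;0 0 0 -2 0 0 0;0 0 0 -1 0 0 0;0 0 0 0 0 0 0' |sed -n 2,4p
$S '0 0 0 -1 0 0 0;0 0 0 -1 0 0 0;0 0 0 0 0 0 0'|sed -n 2,4p
$S '0 0 0 -1 0 0 0;0 0 0 0 0 0 0'|sed -n 2,4p
python3 - <<'E'
from rest import *; from rig import r
s=r.sense(); print("up,n,y force",up@s["contact_force"],nrm@s["contact_force"],y@s["contact_force"])
Rt=lay(1); C=np.array([-3.6,0,8.6])
print(delta(r,Rt,seat(50,22)-Rt.apply(C)))
E
```

```text
eef_pos: [494.5, -249.0, 80.1]
tcp_rot: [3.134, -0.789, 0.484]
contact_force: [-0.7, -0.4, -3.0]
eef_pos: [493.4, -249.6, 78.8]
tcp_rot: [3.134, -0.789, 0.485]
contact_force: [0.3, 0.0, -2.0]
eef_pos: [492.8, -250.0, 78.2]
tcp_rot: [3.133, -0.79, 0.485]
contact_force: [0.2, -0.4, -2.1]
up,n,y force -1.5000996383701173 -1.491253233242509 -0.4014034625196199
(array([ 0.0011, -0.0042,  0.0072]), array([ 0.7, -0.2,  1.6]))
```

```bash
S="python3 steer.py"
$S '0 0 0 -1 0 0 0;0 0 0 -1 0 0 0;0 0 0 0 0 0 0'|sed -n 2,4p
$S '0 0 0 -1 0 0 0;0 0 0 0 0 0 0'|sed -n 2,4p
$S '0 0 0 -1 0 .5 0;0 0 0 0 0 0 0'|sed -n 2,4p
python3 - <<'E'
from rest import *; from rig import r
s=r.sense(); print("up,n,y force",up@s["contact_force"],nrm@s["contact_force"],y@s["contact_force"])
Rt=lay(1); C=np.array([-3.6,0,8.6])
print(delta(r,Rt,seat(50,22)-Rt.apply(C)))
E
```

```text
eef_pos: [492.1, -250.5, 77.4]
tcp_rot: [3.133, -0.791, 0.485]
contact_force: [2.4, 2.2, 2.4]
eef_pos: [492.0, -250.6, 77.4]
tcp_rot: [3.133, -0.793, 0.485]
contact_force: [5.1, 3.5, 7.1]
eef_pos: [492.3, -250.6, 77.1]
tcp_rot: [3.133, -0.795, 0.486]
contact_force: [5.0, 4.3, 13.5]
up,n,y force 14.130578335423575 4.994020294740583 1.5567523906266398
(array([ 0.0006, -0.0098,  0.0076]), array([ 2. , -0.4,  1.4]))
```

Seated against the stop (14 N). Release, back off, and turn the tool upright for the second grip.

```bash
S="python3 steer.py"
$S '0 0 0 1 0 0 .5;0 0 0 0 0 0 .7;0 0 0 0 0 0 1;0 0 0 0 0 0 1;0 0 0 0 0 -5 1' | sed -n 2,6p
$S '0 0 0 0 0 -20 1;0 0 0 0 0 -30 1;0 0 0 0 0 -35 1;0 0 0 20 0 -25 1;0 0 0 25 0 -25 1' >/dev/null
$S '0 -.112 0 25 0 -20 1;0 -.112 0 0 0 0 1;0 -.112 0 0 0 0 1;0 -.112 0 0 0 0 1;0 -.112 0 0 0 0 1' >/dev/null
$S '0 -.112 0 0 0 0 1;0 -.112 0 0 0 0 1;0 0 -.125 0 0 0 1;0 0 -.125 0 0 0 1;0 0 -.125 0 0 0 1' >/dev/null
$S '0 0 -.125 0 0 0 1;0 0 -.125 0 0 0 1;0 0 -.125 0 0 0 1;0 0 -.125 0 0 0 1;0 0 -.125 0 0 0 1' >/dev/null
$S '0 0 -.125 0 0 0 1;0 0 -.125 0 0 0 1;0 0 -.125 0 0 0 1;0 0 -.125 0 0 0 1;0 0 -.125 0 0 0 1' >/dev/null
$S '0 0 -.125 0 0 0 1;0 0 -.125 0 0 0 1;0 0 -.125 0 0 0 1;0 0 -.125 0 0 0 1;0 0 -.125 0 0 0 1' >/dev/null
$S '0 0 -.125 0 0 0 1;0 0 -.125 0 0 0 1;0 0 -.125 0 0 0 1;0 0 -.125 0 0 0 1;0 0 -.125 0 0 0 1' >/dev/null
$S '0 0 -.125 0 0 0 1;0 0 -.125 0 0 0 1;0 0 0 0 0 0 1;0 0 0 0 0 0 1'
python3 - <<'E'
from rest import *; from rig import r
print(r.sense()["qpos"].round(2)); Rt=flat(-1)
p=r.camera_params("wrist");im=r.grab_frame("wrist");cv2.imwrite("pics/w6.png",im[:,:,::-1]);np.save("w6.npy",p,allow_pickle=True)
print(delta(r,Rt,O+46*u+107*z))
E
```

```text
eef_pos: [488.0, -252.1, 78.8]
tcp_rot: [3.134, -0.789, 0.485]
contact_force: [0.0, -0.0, 0.0]
opening: 0.996
grasp_force: 0.0
clock: 21.32
eef_pos: [432.9, -279.5, 230.8]
tcp_rot: [-3.139, 0.03, -2.681]
contact_force: [-0.5, 1.1, -0.2]
opening: 1.001
grasp_force: 0.0
[-0.59  0.2   1.9   0.03  1.03 -2.64]
(array([-0.0028,  0.0296, -0.0142]), array([-94.5,   0.8, 126.7]))
```

View pics/w6.png

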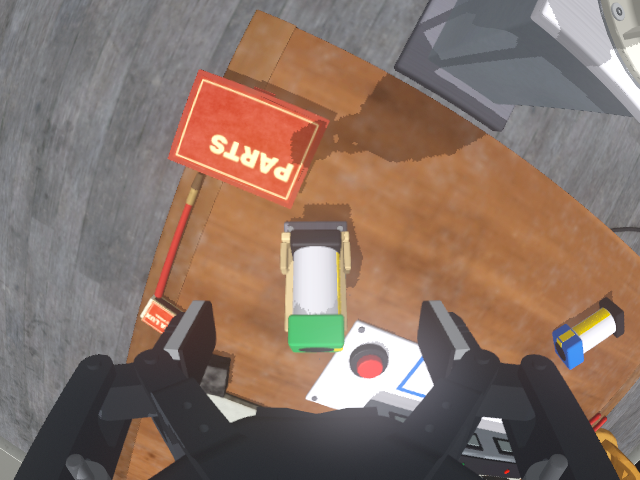

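Green lies in the rest between the cheeks (cap 316,333; foot 315,238), aligned with the tool. Grip its cap from above.

```bash
S="python3 steer.py"
$S '0 .03 -.014 -32 .3 0 1;0 0 0 -31 0 20 1;0 0 0 -31 0 30 1;0 0 0 0 0 30 1;0 0 0 0 0 10 1' 70 >/dev/null
$S '0 0 0 0 0 0 1;0 0 0 0 0 0 1'
python3 - <<'E'
from rest import *; from rig import r
Rt=flat(-1); print(delta(r,Rt,O+46*u+107*z))
E
```

```text
clock: 21.95
eef_pos: [515.2, -237.2, 143.0]
tcp_rot: [-3.14, -0.001, -2.664]
contact_force: [0.1, -0.5, 0.2]
opening: 1.0
grasp_force: 0.0
(array([-0.002 , -0.0011,  0.0026]), array([-5.7, -1. , 36. ]))
```

```bash
S="python3 steer.py"
$S '0 0 0 -5 -1 16 1;0 0 0 0 0 14 1;0 0 0 0 0 5 1;0 0 0 0 0 0 1;0 0 0 0 0 0 1' 40 | sed -n 2,4p
$S '0 0 0 0 0 0 0;0 0 0 0 0 0 0;0 0 0 0 0 0 0;0 0 0 0 0 0 0;0 0 0 0 0 0 0' 40
$S '0 0 0 0 0 0 0;0 0 0 0 0 0 0;0 0 0 0 0 0 0' 80
python3 - <<'E'
from rest import *; from rig import r
s=r.sense();Rg,pg=pose(s)
Rc=np.c_[y,np.cross(up,y),up]   # green: mark = +y own
C=seat(49,22)
np.savez("rel.npz",R=(Rg.inv()*R.from_matrix(Rc)).as_matrix(),p=Rg.inv().apply(C-pg))
print((Rg.inv()*R.from_matrix(Rc)).as_matrix().round(2),Rg.inv().apply(C-pg),s["qpos"].round(2))
E
```

```text
eef_pos: [521.0, -236.3, 109.2]
tcp_rot: [-3.138, 0.001, -2.663]
contact_force: [0.2, 0.2, -0.0]
clock: 22.78
eef_pos: [521.1, -235.8, 108.7]
tcp_rot: [-3.138, 0.0, -2.662]
contact_force: [-2.4, -0.0, 6.2]
opening: 0.507
grasp_force: 40.4
clock: 23.03
eef_pos: [521.1, -235.8, 108.8]
tcp_rot: [-3.138, 0.0, -2.663]
contact_force: [-2.0, -0.5, 8.4]
opening: 0.498
grasp_force: 80.3
[[-0.    0.71 -0.71]
 [ 1.    0.   -0.01]
 [-0.   -0.71 -0.71]] [27.13121281  0.77268416 40.60812525] [-0.43  0.45  1.86 -0.    0.83 -2.47]
```

```bash
S="python3 steer.py"
$S '0 0 0 0 0 -6 0;0 0 0 0 0 -14 0;0 0 0 0 0 -30 0;0 0 0 0 0 -35 0;0 0 0 0 0 -35 0' | sed -n 5,6p
$S '0 0 .12 0 0 -20 0;0 0 .12 0 0 0 0;0 0 .12 0 0 0 0;0 0 .12 0 0 0 0;0 0 .12 0 0 0 0' >/dev/null
$S '0 0 .12 0 0 0 0;0 0 .12 0 0 0 0;0 0 .12 0 0 0 0;0 0 .12 0 0 0 0;0 0 .12 0 0 0 0' >/dev/null
$S '0 0 .12 0 0 0 0;0 0 .12 0 0 0 0;0 0 .12 0 0 0 0;0 0 .12 0 0 0 0;0 0 .12 0 0 0 0' >/dev/null
$S '0 0 .12 0 0 0 0;0 0 .12 0 0 0 0;0 0 0 0 0 0 0;0 0 0 0 0 0 0'
cat > place.py <<'E'
from rest import *; from rig import r
import sys
# reader frame from wrist views: green (581.1,47), y axis = yaw
G=np.array([581.2,46.9,0]); YAW=np.radians(.4)
f=np.load("rel.npz"); Rrel=R.from_matrix(f["R"]); prel=f["p"]
ex=np.array([np.cos(YAW),np.sin(YAW),0]); ey=np.array([-np.sin(YAW),np.cos(YAW),0])
def target(ypos,lift):
    Rp=R.from_matrix(np.c_[ex,ey,[0,0,1]])*Rrel.inv()
    return Rp, G+ey*ypos+np.array([0,0,56+lift])-Rp.apply(prel)
if __name__=="__main__":
    Rp,p=target(float(sys.argv[1]),float(sys.argv[2])); d=delta(r,Rp,p)
    w=Rp.apply(d[1]) if 0 else p-r.sense()["eef_pos"]
    print("tgt",p.round(1),"rot,tr",d,"world",w.round(1),"q",r.sense()["qpos"].round(2))
E
python3 place.py 0 100
```

```text
opening: 0.498
grasp_force: 81.6
clock: 25.03
eef_pos: [520.5, -235.1, 247.9]
tcp_rot: [3.141, 0.003, 1.585]
contact_force: [0.8, 0.6, -2.4]
opening: 0.5
grasp_force: 81.5
tgt [580.6  56.4 203.9] rot,tr (array([ 0.0088, -0.783 ,  0.0037]), array([290.8,  64.2,  43.3])) world [ 60.2 291.6 -44. ] q [-0.43  0.27  1.76 -0.    1.11 -0.44]
```

```bash
S="python3 steer.py"
$S '0 0 0 36 7.5 0 0;0 0 0 36 7.5 0 0;0 0 0 36 7.5 0 0;0 0 0 36 7.5 0 0;0 0 0 36 7.5 0 0' >/dev/null
$S '0 0 0 36 7.5 0 0;0 0 0 36 7.5 0 0;0 0 0 36 7.5 0 0;0 -.112 0 0 0 0 0;0 -.112 0 0 0 0 0' >/dev/null
$S '0 -.112 0 0 0 0 0;0 -.112 0 0 0 0 0;0 -.112 0 0 0 0 0;0 -.112 0 0 0 0 0;0 -.112 0 0 0 0 0' >/dev/null
$S '0 0 0 0 0 0 0;0 0 0 0 0 0 0'; python3 place.py 0 20
python3 -c "
from h import *; from rig import r
p=r.camera_params('wrist');cv2.imwrite('pics/w7.png',r.grab_frame('wrist')[:,:,::-1]);np.save('w7.npy',p,allow_pickle=True)
for n in('side',): cv2.imwrite('pics/s7.png',cv2.resize(r.grab_frame(n)[130:330,160:426,::-1],(798,600)))"
```

```text
clock: 26.45
eef_pos: [577.4, 54.6, 245.7]
tcp_rot: [-3.137, 0.785, 1.588]
contact_force: [0.5, -0.4, -1.2]
opening: 0.5
grasp_force: 81.8
tgt [580.6  56.4 123.9] rot,tr (array([ 0.0063, -0.0008,  0.0032]), array([87.4,  3.7, 84.8])) world [   3.2    1.9 -121.8] q [ 0.45  0.48  1.68 -0.7   1.43  0.71]
```

View pics/s7.png

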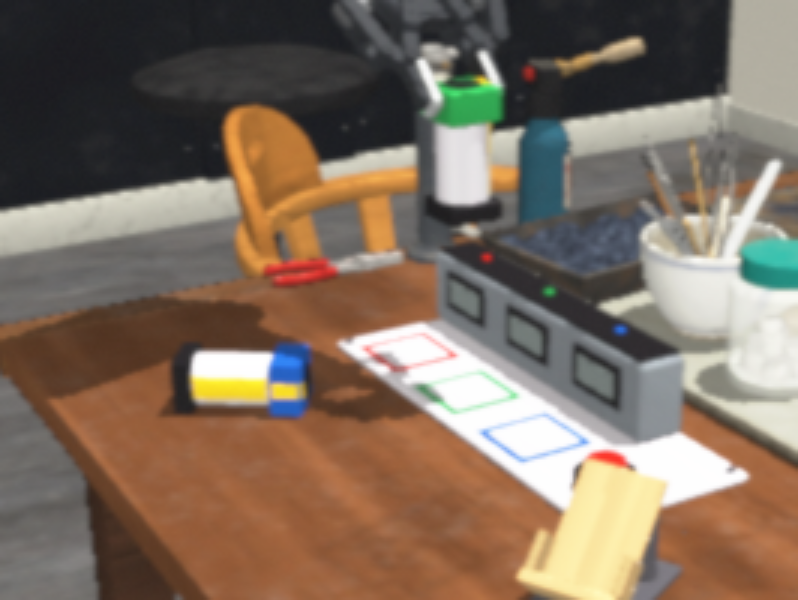

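The green can hangs upright over its place with its mark toward the bar. Lower it.

```bash
S="python3 steer.py"
$S '.006 0 .003 22 1 21 0;0 0 0 22 1 21 0;0 0 0 22 1 21 0;0 0 0 18 .7 18 0;0 0 0 0 0 0 0' >/dev/null
$S '0 0 0 0 0 0 0;0 0 0 0 0 0 0'; python3 place.py 0 3
```

```text
clock: 27.13
eef_pos: [582.3, 54.9, 132.4]
tcp_rot: [3.14, 0.785, 1.573]
contact_force: [0.8, -0.4, -1.5]
opening: 0.502
grasp_force: 81.7
tgt [580.6  56.4 106.9] rot,tr (array([ 0.0015, -0.0003, -0.0079]), array([19.1, -1.7, 17. ])) world [ -1.7   1.5 -25.5] q [ 0.45  0.64  1.72 -0.73  1.28  0.84]
```

```bash
S="python3 steer.py"
$S '0 0 -.008 10 -.8 9 0;0 0 0 6 -.5 6 0;0 0 0 3 -.4 2 0;0 0 0 0 0 0 0' |sed -n 2,4p
$S '0 0 0 .7 0 .7 0;0 0 0 .7 0 .7 0;0 0 0 0 0 0 0' |sed -n 2,4p
python3 place.py 0 0
python3 - <<'E'
from h import *; from rig import r
a=cv2.resize(r.grab_frame('side')[200:320,240:400],(400,300),interpolation=cv2.INTER_CUBIC)
b=cv2.resize(r.grab_frame('scene')[195:315,250:410],(400,300),interpolation=cv2.INTER_CUBIC)
p=r.camera_params('wrist');w=r.grab_frame('wrist');np.save('w8.npy',p,allow_pickle=True);cv2.imwrite('pics/w8.png',w[:,:,::-1])
cv2.imwrite('pics/m8.png',np.hstack([np.vstack([a,b]),cv2.resize(w,(400,300)).repeat(1,0) if 0 else cv2.copyMakeBorder(cv2.resize(w,(400,300)),0,300,0,0,cv2.BORDER_CONSTANT)])[:,:,::-1])
E
```

```text
eef_pos: [579.3, 56.7, 104.6]
tcp_rot: [-3.131, 0.787, 1.588]
contact_force: [0.5, 0.5, -1.6]
eef_pos: [579.6, 56.8, 104.2]
tcp_rot: [-3.133, 0.788, 1.586]
contact_force: [-2.6, 1.5, 7.0]
tgt [580.6  56.4 103.9] rot,tr (array([0.0008, 0.0023, 0.0016]), array([-0.1,  1. ,  0.4])) world [ 1.  -0.4 -0.3] q [ 0.45  0.68  1.73 -0.74  1.25  0.87]
```

View pics/m8.png

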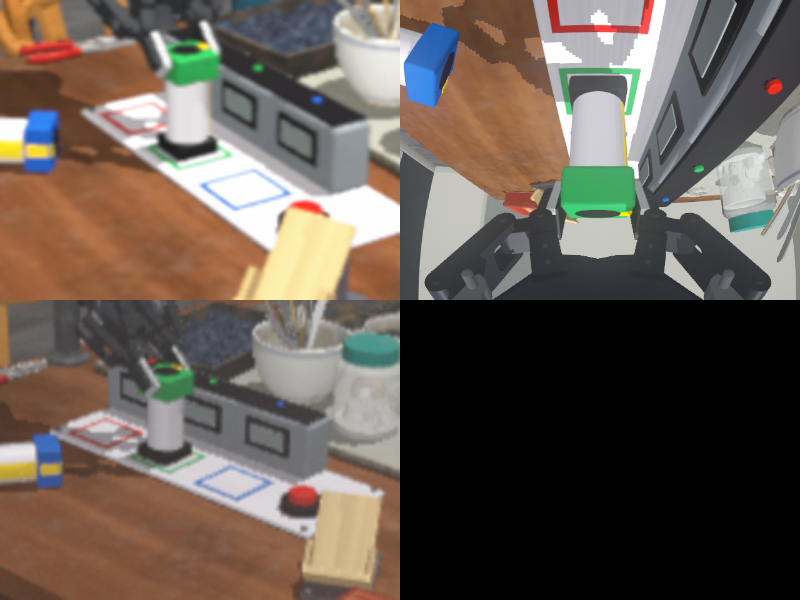

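```bash
python3 - <<'E'
from h import *
im=cv2.imread("pics/w8.png"); cv2.imwrite("pics/z8.png",cv2.resize(im[95:195,230:400],(800,470),interpolation=cv2.INTER_CUBIC))
E
```

```text
(no output)
```

View pics/z8.png

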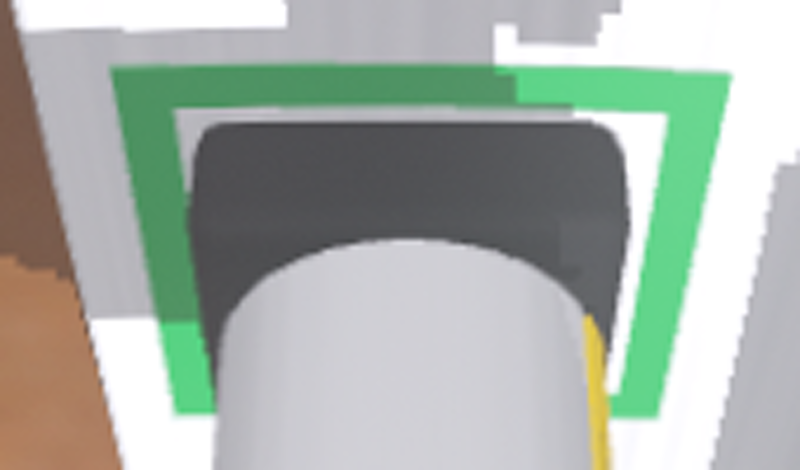

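```bash
python3 - <<'E'
from h import *
p=np.load("w8.npy",allow_pickle=True).item()
f=lambda x,y:onz(p,(230+x/4.706,95+y/4.7),6,True)[:2].round(1)
for n,a in dict(frTL=(112,67),frTR=(730,72),frBL=(176,414),frBR=(657,417),ftL=(208,122),ftM=(415,121),ftR=(618,122)).items(): print(n,f(*a))
E
```

```text
frTL [549.3  76.3]
frTR [611.2  76.7]
frBL [549.6  14. ]
frBR [611.6  14.4]
ftL [558.3  68. ]
ftM [579.7  68.1]
ftR [600.7  68.7]
```

Green stands within 1 mm of its frame's centre and ~0.5° of square. Release and back off.

```bash
S="python3 steer.py"
$S '0 0 0 0 0 0 .6;0 0 0 0 0 0 .7;0 0 0 0 0 0 .75;0 0 0 0 0 0 .75;0 0 0 0 0 -6 .75' | sed -n 2,6p
$S '0 0 0 0 0 -20 .75;0 0 0 0 0 -30 .75;0 0 0 0 0 -35 .75;0 0 0 -20 0 -30 1;0 0 0 -20 0 -30 1' >/dev/null
$S '0 .112 0 0 0 0 1;0 .112 0 0 0 0 1;0 .112 0 0 0 0 1;0 .112 0 0 0 0 1;0 .112 0 0 0 0 1' >/dev/null
$S '0 .112 0 0 0 0 1;0 .112 0 0 0 0 1;0 0 0 0 0 0 1;0 0 0 0 0 0 1'
python3 - <<'E'
from rest import *; from rig import r
p=r.camera_params("wrist");im=r.grab_frame("wrist");cv2.imwrite("pics/w9.png",im[:,:,::-1]);np.save("w9.npy",p,allow_pickle=True)
print(delta(r,R.from_euler("xyz",[np.pi,0,np.radians(-35)]),[425,131,200]),r.sense()["qpos"].round(2))
E
```

```text
eef_pos: [579.1, 60.4, 106.7]
tcp_rot: [-3.13, 0.787, 1.588]
contact_force: [-0.8, -0.6, -0.5]
opening: 0.747
grasp_force: 0.0
clock: 29.45
eef_pos: [579.8, 133.9, 238.5]
tcp_rot: [-3.135, 0.005, 1.577]
contact_force: [-0.2, 1.0, 0.0]
opening: 1.0
grasp_force: 0.0
(array([2.1000e-03, 1.0500e-02, 2.1899e+00]), array([  -2.3, -154.4,   39.2])) [ 0.23  0.33  1.71 -0.    1.11  0.22]
```

View pics/w9.png

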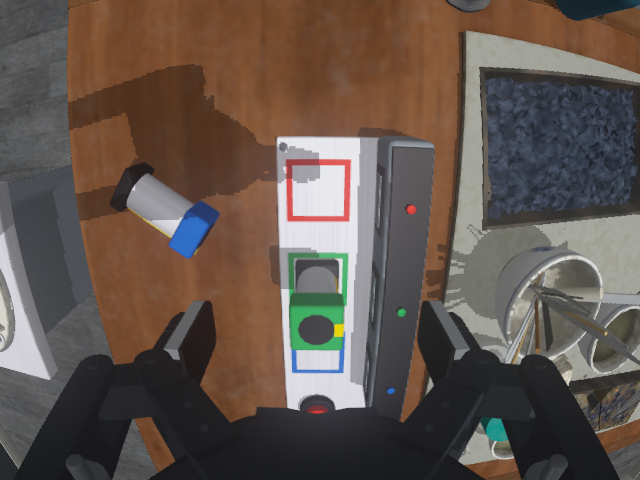

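Green stands with its yellow tab (339,330) facing the bar; blue lies at about (165,215). I've used up my viewing allowance (indeed gone slightly past it), so from here I work only numerically, with masks.

```bash
cat > cans.py <<'E'
from h import *
def masks(im):
    h=cv2.cvtColor(im,cv2.COLOR_RGB2HSV)
    return dict(blue=cv2.inRange(h,(100,130,60),(125,255,255)),green=cv2.inRange(h,(50,120,50),(80,255,255)),
      yellow=cv2.inRange(h,(20,140,90),(32,255,255)),white=cv2.inRange(h,(0,0,90),(180,45,255)),black=cv2.inRange(h,(0,0,0),(180,90,75)))
def blobs(m,p,z,near,rad,fish=True,amin=60):
    n,l,st,c=cv2.connectedComponentsWithStats(m); out=[]
    for i in range(1,n):
        if st[i,4]<amin: continue
        P=onz(p,c[i],z,fish)[:2]
        if np.hypot(*(P-near))<rad:
            k=max(cv2.findContours((l==i).astype(np.uint8),0,1)[0],key=len)
            q=np.array([onz(p,t[0]+0.,z,fish)[:2] for t in k],np.float32)
            out.append((int(st[i,4]),c[i].round(),P.round(1),cv2.minAreaRect(q)))
    return out
E
python3 - <<'E'
from cans import *
p=np.load("w9.npy",allow_pickle=True).item(); im=cv2.imread("pics/w9.png")[:,:,::-1].copy(); m=masks(im)
for k,z in(("blue",35),("white",26),("yellow",22),("black",35)):
    for b in blobs(m[k],p,z,np.array([426,127]),75): print(k,b)
E
```

```text
blue (1464, array([193., 229.]), array([460.9, 111.1]), ((459.91082763671875, 110.68311309814453), (59.852020263671875, 27.619590759277344), 52.31598663330078))
white (2276, array([158., 204.]), array([422.3, 134.1]), ((421.6146240234375, 133.828125), (43.556724548339844, 64.24851989746094), 55.44147872924805))
black (839, array([128., 184.]), array([395.9, 156.2]), ((395.9615478515625, 155.91268920898438), (62.16996765136719, 24.121013641357422), 44.516639709472656))
```

```bash
S="python3 steer.py"
$S '0 0 .12 0 -30 0 1;0 0 .12 0 0 0 1;0 0 .12 0 0 0 1;0 0 .12 0 0 0 1;0 0 .12 0 0 0 1' >/dev/null
$S '0 0 .12 0 0 0 1;0 0 .12 0 0 0 1;0 0 .12 0 0 0 1;0 0 .12 0 0 0 1;0 0 .12 0 0 0 1' >/dev/null
$S '0 0 .12 0 0 0 1;0 0 .12 0 0 0 1;0 0 .12 0 0 0 1;0 0 .12 0 0 0 1;0 0 .12 0 0 0 1' >/dev/null
$S '0 0 .12 0 0 0 1;0 0 .12 0 0 0 1;0 0 .12 0 0 0 1;0 0 0 0 0 0 1;0 0 0 0 0 0 1'
python3 - <<'E'
from rest import *; from rig import r
print(delta(r,R.from_euler("xyz",[np.pi,0,np.radians(-32)]),[426,127,180]),r.sense()["qpos"].round(2))
E
```

```text
clock: 31.17
eef_pos: [549.5, 136.1, 237.8]
tcp_rot: [3.134, 0.004, -0.574]
contact_force: [-0.3, -0.2, -1.0]
opening: 0.999
grasp_force: 0.0
(array([ 0.0078,  0.0037, -0.0157]), array([-98.6,  74.2,  58.8])) [ 0.24  0.28  1.77 -0.    1.1   2.39]
```

```bash
S="python3 steer.py"
$S '0 0 .02 -32 23 25 1;0 0 0 -33 23 25 1;0 0 0 -33 24 25 1;0 0 0 0 0 15 1;0 0 0 0 0 0 1' >/dev/null
$S '0 0 0 0 0 0 1;0 0 0 0 0 0 1'
python3 - <<'E'
from cans import *; from rig import r
p=r.camera_params("wrist");im=r.grab_frame("wrist");cv2.imwrite("pics/w10.png",im[:,:,::-1]);m=masks(im)
for k,z in(("blue",44),("white",30),("yellow",22),("black",44)):
    for b in blobs(m[k],p,z,np.array([426,131]),70): print(k,b)
E
```

```text
clock: 31.75
eef_pos: [445.1, 132.7, 158.9]
tcp_rot: [3.137, 0.002, -0.598]
contact_force: [0.2, 0.7, 0.1]
opening: 0.999
grasp_force: 0.0
blue (2643, array([337., 197.]), array([459.9, 106.9]), ((460.5173645019531, 105.53704071044922), (42.73552703857422, 30.128498077392578), 54.597171783447266))
white (3901, array([334., 256.]), array([421.8, 133.5]), ((419.5198669433594, 134.902099609375), (37.61553955078125, 60.717041015625), 55.7070426940918))
yellow (163, array([361., 254.]), array([408.2, 117.1]), ((408.1250915527344, 117.11084747314453), (1.8876070976257324, 54.906036376953125), 55.6573371887207))
black (202, array([336., 175.]), array([472.3,  98.8]), ((472.26824951171875, 99.03034973144531), (25.75359344482422, 3.9245941638946533), 56.0148811340332))
black (1282, array([334., 303.]), array([395.8, 151. ]), ((400.582763671875, 146.680908203125), (43.50698471069336, 31.636844635009766), 55.00938415527344))
```

```bash
S="python3 steer.py"
python3 - <<'E'
from rest import *; from rig import r
print(delta(r,R.from_euler("xyz",[np.pi,0,-.599]),[426,130,33]))
E
```

```text
(array([0.0041, 0.0019, 0.0008]), array([-14.2,  12.5, 126.1]))
```

```bash
S="python3 steer.py"
$S '.004 .002 0 -14 12.5 20 1;0 0 0 0 0 30 1;0 0 0 0 0 30 1;0 0 0 0 0 25 1;0 0 0 0 0 0 1' 70 >/dev/null
$S '0 0 0 0 0 0 1;0 0 0 0 0 0 1' 
python3 - <<'E'
from rest import *; from rig import r
print(delta(r,R.from_euler("xyz",[np.pi,0,-.599]),[426,130,33]))
E
```

```text
clock: 32.38
eef_pos: [425.7, 129.8, 54.2]
tcp_rot: [3.141, 0.001, -0.6]
contact_force: [-0.1, 1.2, -0.5]
opening: 1.003
grasp_force: 0.0
(array([ 0.0006,  0.0006, -0.0006]), array([ 0.2, -0.3, 21.2]))
```

```bash
S="python3 steer.py"
$S '0 0 0 0 0 13 1;0 0 0 0 0 8 1;0 0 0 0 0 0 1;0 0 0 0 0 0 0;0 0 0 0 0 0 0' 70 | sed -n 2,4p
$S '0 0 0 0 0 0 0;0 0 0 0 0 0 0;0 0 0 0 0 0 0;0 0 0 0 0 0 0;0 0 0 0 0 0 0' 70
$S '0 0 0 0 0 -15 0;0 0 0 0 0 -35 0;0 0 0 0 0 -40 0;0 0 0 0 0 -40 0;0 0 0 0 0 -40 0' >/dev/null
$S '0 0 0 0 0 -15 0;0 0 0 0 0 0 0;0 0 0 0 0 0 0'
python3 - <<'E'
from cans import *; from rig import r
s=r.sense();p=r.camera_params("wrist");im=r.grab_frame("wrist");cv2.imwrite("pics/w11.png",im[:,:,::-1]);m=masks(im)
Rt,pc=pose(s)
def tl(uv,z):
    c,d=ray(p,uv,True);c=Rt.inv().apply(c-pc);d=Rt.inv().apply(d);return (c+d*(z-c[2])/d[2]).round(1)
n,l,st,c=cv2.connectedComponentsWithStats(m["blue"]);i=1+np.argmax(st[1:,4]);k=l==i
x=int(c[i][0]);rows=np.flatnonzero(k[:,x]);cols=np.flatnonzero(k[int(c[i][1])])
print(st[i],c[i],rows[[0,-1]],cols[[0,-1]]); zt=-11
print("cap inner top edge",tl((x,rows[-1]),zt),"sides",tl((cols[0],c[i][1]),zt),tl((cols[-1],c[i][1]),zt), "img green-style",s["qpos"].round(2))
E
```

```text
eef_pos: [424.6, 129.6, 32.6]
tcp_rot: [3.14, 0.001, -0.6]
contact_force: [0.1, -0.6, 0.1]
clock: 33.22
eef_pos: [424.5, 129.6, 32.8]
tcp_rot: [3.14, 0.001, -0.6]
contact_force: [-1.4, -0.6, 13.4]
opening: 0.447
grasp_force: 68.7
clock: 33.88
eef_pos: [424.8, 129.6, 217.5]
tcp_rot: [3.141, 0.0, -0.6]
contact_force: [-0.1, 0.3, -2.6]
opening: 0.443
grasp_force: 71.2
[  248   181   138    98 11354] [315.99876695 234.94689096] [181 278] [249 384]
cap inner top edge [ 28.1  -1.1 -11. ] sides [ 43.  -21.9 -11. ] [ 42.9  20.8 -11. ] img green-style [0.29 0.11 2.04 0.   0.99 2.46]
```

```bash
S="python3 steer.py"
$S '0 0 -.1195 0 0 0 0;0 0 -.1195 0 0 0 0;0 0 -.1195 0 0 0 0;0 0 -.1195 0 0 0 0;0 0 -.1195 0 0 0 0' >/dev/null
$S '0 0 -.1195 0 0 0 0;0 0 -.1195 0 0 0 0;0 0 -.1195 0 0 0 0;0 0 -.1195 0 0 0 0;0 0 0 -15.5 33.6 -1 0' >/dev/null
$S '0 0 0 -15.5 33.6 -1 0;0 0 0 -15.5 33.6 -1 0;0 0 0 -15.5 33.6 -1 0;0 0 0 -15.5 33.6 -1 0;0 0 0 -15.5 33.6 -1 0' >/dev/null
$S '0 0 0 -15.5 33.6 -1 0;0 .112 0 0 0 0 0;0 .112 0 0 0 0 0;0 .112 0 0 0 0 0;0 .112 0 0 0 0 0' >/dev/null
$S '0 .112 0 0 0 0 0;0 .112 0 0 0 0 0;0 .112 0 0 0 0 0;0 0 0 0 0 0 0;0 0 0 0 0 0 0'
python3 - <<'E'
from rest import *; from rig import r
Rt=lay(1); C=np.array([2.5,0,10.5])
print(r.sense()["qpos"].round(2))
for al,off in((58,60),(54,25),(48,21)): print(delta(r,Rt,seat(al,off)-Rt.apply(C)))
E
```

```text
clock: 36.02
eef_pos: [433.0, -126.6, 220.1]
tcp_rot: [-3.119, -0.69, 0.464]
contact_force: [0.7, 0.6, -1.4]
opening: 0.444
grasp_force: 71.4
[-0.73  0.06  2.31  1.    0.8  -0.36]
(array([-0.0154,  0.0957, -0.0089]), array([-92.6, 138.8,  66.9]))
(array([-0.0154,  0.0957, -0.0089]), array([-93.2, 139.4, 102.2]))
(array([-0.0154,  0.0957, -0.0089]), array([-98.8, 139.5, 106.7]))
```

```bash
S="python3 steer.py"
$S '-.015 .095 -.009 0 0 0 0;0 0 0 -10 28 4 0;0 0 0 -10 28 4 0;0 0 0 -10 28 4 0;0 0 0 -10 28 4 0' >/dev/null
$S '0 0 0 -10 27 4 0;0 0 0 0 0 0 0;0 0 0 0 0 0 0'
python3 - <<'E'
from rest import *; from rig import r
Rt=lay(1); C=np.array([2.5,0,10.5])
for al,off in((58,60),(54,25),(48,21)): print(delta(r,Rt,seat(al,off)-Rt.apply(C)))
E
```

```text
clock: 36.68
eef_pos: [480.4, -259.9, 172.0]
tcp_rot: [-3.141, -0.777, 0.48]
contact_force: [-0.7, 0.2, -1.1]
opening: 0.445
grasp_force: 71.4
(array([-0.0041,  0.0086,  0.004 ]), array([-52.3,  -3.3,  39.6]))
(array([-0.0041,  0.0086,  0.004 ]), array([-56. ,  -3.2,  74.6]))
(array([-0.0041,  0.0086,  0.004 ]), array([-62. ,  -3.2,  78.7]))
```

```bash
S="python3 steer.py"
$S '-.004 .009 .004 -26 -1.6 19 0;0 0 0 -26 -1.6 19 0;0 0 0 -3 0 15 0;0 0 0 0 0 12 0;0 0 0 0 0 0 0' >/dev/null
$S '0 0 0 0 0 3 0;0 0 0 0 0 0 0;0 0 0 0 0 0 0'
python3 - <<'E'
from rest import *; from rig import r
Rt=lay(1); C=np.array([2.5,0,10.5])
for al,off in((54,25),(48,21)): print(delta(r,Rt,seat(al,off)-Rt.apply(C)))
E
```

```text
clock: 37.35
eef_pos: [487.0, -252.4, 87.2]
tcp_rot: [3.136, -0.789, 0.479]
contact_force: [-0.3, 0.0, -2.5]
opening: 0.44
grasp_force: 71.9
(array([ 0.0021, -0.0037,  0.0032]), array([-3.3,  0.3,  7.6]))
(array([ 0.0021, -0.0037,  0.0032]), array([-9.3,  0.3, 11.6]))
```

```bash
S="python3 steer.py"
$S '0 0 0 -1 0 4 0;0 0 0 0 0 3 0;0 0 0 0 0 1.5 0;0 0 0 0 0 0 0' | sed -n 2,4p
$S '0 0 0 0 0 1 0;0 0 0 0 0 0 0'| sed -n 2,4p
$S '0 0 0 0 0 1 0;0 0 0 0 0 0 0'| sed -n 2,4p
$S '0 0 0 0 0 1 0;0 0 0 0 0 0 0'| sed -n 2,4p
python3 - <<'E'
from rest import *; from rig import r
Rt=lay(1); C=np.array([2.5,0,10.5])
print(delta(r,Rt,seat(48,21)-Rt.apply(C)))
E
```

```text
eef_pos: [491.7, -250.2, 79.7]
tcp_rot: [3.137, -0.789, 0.478]
contact_force: [0.6, -0.5, -2.0]
eef_pos: [492.3, -250.0, 79.4]
tcp_rot: [3.137, -0.79, 0.478]
contact_force: [-3.5, -0.1, 3.8]
eef_pos: [492.9, -249.7, 79.1]
tcp_rot: [3.137, -0.791, 0.478]
contact_force: [-8.8, 0.4, 11.7]
eef_pos: [493.4, -249.5, 78.9]
tcp_rot: [3.136, -0.791, 0.478]
contact_force: [-13.4, -1.9, 17.1]
(array([ 0.0028, -0.0057,  0.0025]), array([-8.4,  0. ,  0.7]))
```

```bash
S="python3 steer.py"
$S '0 0 0 -2 0 -2.5 0;0 0 0 -2 0 0 0;0 0 0 -2 0 0 0;0 0 0 0 0 0 0' |sed -n 2,4p
$S '0 0 0 -1 0 0 0;0 0 0 -1 0 0 0;0 0 0 0 0 0 0'|sed -n 2,4p
$S '0 0 0 -1 0 0 0;0 0 0 0 0 0 0'|sed -n 2,4p
$S '0 0 0 -1 0 0 0;0 0 0 0 0 0 0'|sed -n 2,4p
python3 - <<'E'
from rest import *; from rig import r
s=r.sense(); print("up,n,y force",up@s["contact_force"],nrm@s["contact_force"],y@s["contact_force"])
Rt=lay(1); C=np.array([2.5,0,10.5])
print(delta(r,Rt,seat(48,21)-Rt.apply(C)))
E
```

```text
eef_pos: [488.0, -252.4, 74.9]
tcp_rot: [3.137, -0.789, 0.477]
contact_force: [-3.8, -0.7, 1.4]
eef_pos: [487.2, -252.8, 74.0]
tcp_rot: [3.137, -0.79, 0.478]
contact_force: [0.2, 0.5, 4.4]
eef_pos: [487.1, -252.9, 73.9]
tcp_rot: [3.137, -0.792, 0.478]
contact_force: [2.3, 0.9, 6.5]
eef_pos: [487.1, -252.9, 73.9]
tcp_rot: [3.137, -0.794, 0.479]
contact_force: [5.0, 3.8, 10.1]
up,n,y force 11.55916661157047 2.7637836893631396 1.0830390168272384
(array([ 0.0017, -0.0083,  0.003 ]), array([ 0.2, -0.1,  2.3]))
```

```bash
S="python3 steer.py"
$S '0 0 0 1 0 0 .5;0 0 0 0 0 0 .7;0 0 0 0 0 0 1;0 0 0 0 0 0 1;0 0 0 0 0 -5 1' | sed -n 2,6p
$S '0 0 0 0 0 -20 1;0 0 0 0 0 -30 1;0 0 0 0 0 -35 1;0 0 0 20 0 -25 1;0 0 0 25 0 -25 1' >/dev/null
$S '0 -.112 0 25 0 -20 1;0 -.112 0 0 0 0 1;0 -.112 0 0 0 0 1;0 -.112 0 0 0 0 1;0 -.112 0 0 0 0 1' >/dev/null
$S '0 -.112 0 0 0 0 1;0 -.112 0 0 0 0 1;0 0 0 0 0 0 1;0 0 0 0 0 0 1'
python3 - <<'E'
from rest import *; from cans import *; from rig import r
p=r.camera_params("wrist");im=r.grab_frame("wrist");cv2.imwrite("pics/w12.png",im[:,:,::-1]);m=masks(im)
for k,zz in(("blue",95),("white",65),("yellow",69)):
    for b in blobs(m[k],p,zz,seat(60)[:2],60): print(k,b, "own", ((np.r_[b[3][0],0]-O)@u).round(1), ((np.r_[b[3][0],0]-O)@y).round(1))
print(delta(r,flat(1),O+46*u+107*z),r.sense()["qpos"].round(2))
E
```

```text
eef_pos: [482.9, -254.3, 76.1]
tcp_rot: [3.138, -0.789, 0.477]
contact_force: [-1.2, 0.4, -0.1]
opening: 0.999
grasp_force: 0.0
clock: 40.68
eef_pos: [429.0, -280.9, 228.1]
tcp_rot: [3.141, -0.031, 0.481]
contact_force: [-0.3, 0.7, 0.1]
opening: 0.999
grasp_force: 0.0
blue (3204, array([318.,  99.]), array([ 515., -237.]), ((519.1383666992188, -236.0716552734375), (44.89445877075195, 46.28213119506836), 27.491317749023438)) own 44.3 0.2
white (696, array([317.,  79.]), array([ 530.4, -228.3]), ((529.9126586914062, -231.15553283691406), (33.28453826904297, 20.026826858520508), 82.74039459228516)) own 56.2 -0.4
white (3097, array([318., 157.]), array([ 476.6, -256.4]), ((476.8661193847656, -256.65142822265625), (49.30703353881836, 41.31095886230469), 29.018535614013672)) own -2.7 1.2
yellow (115, array([348.,  78.]), array([ 541.4, -248.3]), ((540.9771728515625, -248.53573608398438), (8.542460441589355, 8.944083213806152), 28.894359588623047)) own 58.1 -20.9
yellow (71, array([344., 146.]), array([ 493.6, -270.1]), ((493.432861328125, -270.2436218261719), (30.00848388671875, 1.4361575841903687), 22.424882888793945)) own 5.8 -18.5
(array([-0.0007, -0.0314,  0.0043]), array([ 99.3,   2.2, 124.1])) [-0.6   0.2   1.91  0.03  1.02  0.47]
```

Blue lies properly in the rest (cap 44 mm up own x, centred, 27.5°), mark on its right. Second grip.

```bash
S="python3 steer.py"
$S '0 -.031 .004 32 .7 0 1;0 0 0 32 .7 20 1;0 0 0 32 .7 30 1;0 0 0 3 0 30 1;0 0 0 0 0 10 1' 70 >/dev/null
$S '0 0 0 0 0 0 1;0 0 0 0 0 0 1'
python3 - <<'E'
from rest import *; from rig import r
print(delta(r,flat(1),O+46*u+107*z))
E
```

```text
clock: 41.32
eef_pos: [514.2, -240.0, 140.6]
tcp_rot: [-3.14, 0.002, 0.472]
contact_force: [0.1, -0.1, 0.8]
opening: 0.999
grasp_force: 0.0
(array([-0.0011,  0.0022, -0.003 ]), array([ 7.9, -1.1, 33.6]))
```

```bash
S="python3 steer.py"
$S '0 0 0 7 -1 14 1;0 0 0 0 0 12 1;0 0 0 0 0 4 1;0 0 0 0 0 0 1;0 0 0 0 0 0 1' 40 | sed -n 2,4p
$S '0 0 0 0 0 0 0;0 0 0 0 0 0 0;0 0 0 0 0 0 0;0 0 0 0 0 0 0;0 0 0 0 0 0 0' 40
$S '0 0 0 0 0 0 0;0 0 0 0 0 0 0;0 0 0 0 0 0 0' 80
python3 - <<'E'
from rest import *; from rig import r
s=r.sense();Rg,pg=pose(s)
Rc=np.c_[-y,np.cross(up,-y),up]   # blue: mark = -y own
C=seat(49,22)
np.savez("rel.npz",R=(Rg.inv()*R.from_matrix(Rc)).as_matrix(),p=Rg.inv().apply(C-pg))
print((Rg.inv()*R.from_matrix(Rc)).as_matrix().round(2),Rg.inv().apply(C-pg),s["qpos"].round(2))
E
```

```text
eef_pos: [521.3, -235.3, 110.5]
tcp_rot: [3.141, 0.002, 0.473]
contact_force: [-0.1, -0.3, 0.2]
clock: 42.15
eef_pos: [521.7, -235.3, 111.2]
tcp_rot: [3.14, 0.001, 0.473]
contact_force: [-0.4, 0.2, 5.0]
opening: 0.511
grasp_force: 41.1
clock: 42.4
eef_pos: [521.7, -235.3, 111.3]
tcp_rot: [3.14, 0.001, 0.473]
contact_force: [-1.3, 1.6, 7.9]
opening: 0.498
grasp_force: 80.5
[[ 0.    0.71  0.71]
 [ 1.   -0.   -0.  ]
 [ 0.    0.71 -0.71]] [-27.82747475  -0.36701226  43.17825866] [-0.43  0.45  1.86 -0.    0.84  0.67]
```

```bash
S="python3 steer.py"
$S '0 0 0 0 0 -6 0;0 0 0 0 0 -14 0;0 0 0 0 0 -30 0;0 0 0 0 0 -35 0;0 0 0 0 0 -35 0' | sed -n 5,6p
$S '0 0 -.122 0 0 -20 0;0 0 -.122 0 0 0 0;0 0 -.122 0 0 0 0;0 0 -.122 0 0 0 0;0 0 -.122 0 0 0 0' >/dev/null
$S '0 0 -.122 0 0 0 0;0 0 -.122 0 0 0 0;0 0 -.122 0 0 0 0;0 0 -.122 0 0 0 0;0 0 0 0 0 0 0' >/dev/null
$S '0 0 0 0 0 0 0;0 0 0 0 0 0 0'; python3 place.py -95 100
$S '0 .112 0 0 0 0 0;0 .112 0 0 0 0 0;0 .112 0 0 0 0 0;0 .112 0 0 0 0 0;0 .112 0 0 0 0 0' >/dev/null
$S '0 .112 0 0 0 0 0;0 .112 0 0 0 0 0;0 0 0 0 0 0 0;0 0 0 0 0 0 0'; python3 place.py -95 100
```

```text
opening: 0.499
grasp_force: 81.5
clock: 43.82
eef_pos: [521.6, -235.0, 250.6]
tcp_rot: [-3.14, 0.001, 1.567]
contact_force: [0.2, -0.2, -1.3]
opening: 0.497
grasp_force: 81.6
tgt [582.3 -58.9 206.2] rot,tr (array([ 0.0021,  0.7853, -0.0088]), array([176.3,  60.2,  44. ])) world [ 60.7 176.1 -44.3] q [-0.42  0.27  1.75 -0.    1.12 -0.42]
clock: 44.57
eef_pos: [521.3, -236.0, 248.9]
tcp_rot: [-3.134, -0.781, 1.563]
contact_force: [0.7, 0.2, -1.3]
opening: 0.495
grasp_force: 81.7
tgt [582.3 -58.9 206.2] rot,tr (array([ 0.0019,  0.0026, -0.009 ]), array([ 96. ,  60.8, 154.9])) world [ 61.  177.1 -42.7] q [-0.73  0.56  1.54  0.55  1.62 -0.86]
```

```bash
S="python3 steer.py"
$S '0 0 -.009 19 12 31 0;0 0 0 19 12 31 0;0 0 0 19 12 31 0;0 0 0 19 12 31 0;0 0 0 19 12 30 0' >/dev/null
$S '0 0 0 0 0 0 0;0 0 0 0 0 0 0'; python3 place.py -95 20
```

```text
clock: 45.15
eef_pos: [580.8, -56.1, 209.4]
tcp_rot: [3.134, -0.779, 1.587]
contact_force: [-0.1, 0.2, -1.4]
opening: 0.495
grasp_force: 82.1
tgt [582.3 -58.9 126.2] rot,tr (array([0.0002, 0.0049, 0.0079]), array([-60.4,   1. ,  57.2])) world [  1.5  -2.7 -83.2] q [-0.45  0.53  1.69  0.7   1.39 -0.77]
```

```bash
S="python3 steer.py"
$S '0 .005 .008 -20 .3 19 0;0 0 0 -20 .3 19 0;0 0 0 -20 .4 19 0;0 0 0 -8 0 8 0;0 0 0 0 0 0 0' >/dev/null
$S '0 0 0 0 0 0 0;0 0 0 0 0 0 0'; python3 place.py -95 2
```

```text
clock: 45.73
eef_pos: [582.8, -61.4, 116.3]
tcp_rot: [3.14, -0.787, 1.573]
contact_force: [0.1, -1.0, -2.1]
opening: 0.497
grasp_force: 82.1
tgt [582.3 -58.9 108.2] rot,tr (array([ 0.0042, -0.0025, -0.002 ]), array([-3.9, -0.5,  7.5])) world [-0.5  2.5 -8. ] q [-0.46  0.67  1.71  0.72  1.27 -0.87]
```

```bash
S="python3 steer.py"
$S '.004 -.002 -.002 -2 -.5 4 0;0 0 0 -2 0 3.5 0;0 0 0 0 0 0 0;0 0 0 0 0 0 0' |sed -n 2,4p
$S '0 0 0 -.7 0 .7 0;0 0 0 -.7 0 .7 0;0 0 0 0 0 0 0' |sed -n 2,4p
python3 place.py -95 0
python3 - <<'E'
from cans import *; from rig import r
p=r.camera_params("wrist");im=r.grab_frame("wrist");cv2.imwrite("pics/w13.png",im[:,:,::-1]);np.save("w13.npy",p,allow_pickle=True)
m=masks(im);pt=np.array([581,-48])
for k,zz in(("blue",6),("black",6),("yellow",60)):
    for b in blobs(m[k],p,zz,pt,90,amin=40): print(k,b)
E
```

```text
eef_pos: [581.5, -58.2, 106.7]
tcp_rot: [-3.139, -0.785, 1.575]
contact_force: [0.6, -0.3, -1.1]
eef_pos: [581.5, -58.2, 106.5]
tcp_rot: [-3.14, -0.788, 1.576]
contact_force: [-4.1, -1.5, 13.9]
tgt [582.3 -58.9 106.2] rot,tr (array([-0.0016, -0.0041, -0.0002]), array([-0.7,  0.8, -0.3])) world [ 0.8 -0.7 -0.3] q [-0.46  0.68  1.72  0.73  1.26 -0.88]
blue (7897, array([313., 331.]), array([579. , -34.9]), ((581.2874755859375, -32.617374420166016), (72.69091796875, 93.03874206542969), 0.1313406527042389))
black (166, array([429., 301.]), array([660. , -14.9]), ((660.1616821289062, -7.408077239990234), (1.4950649738311768, 82.62154388427734), 0.1942049115896225))
black (211, array([411., 305.]), array([646.3, -17.8]), ((644.2236328125, -20.030208587646484), (9.100756645202637, 36.809326171875), 0.9822127819061279))
black (45, array([206., 360.]), array([508.3, -57.3]), ((508.4364013671875, -56.38021469116211), (2.0999579429626465, 11.647866249084473), 4.431097507476807))
black (114, array([220., 372.]), array([518.2, -64.7]), ((518.9346313476562, -63.791351318359375), (20.22509002685547, 4.24161958694458), 15.18208122253418))
black (9722, array([298., 459.]), array([ 570.2, -119.9]), ((581.5145263671875, -114.0666275024414), (221.49908447265625, 60.55687713623047), 0.35545629262924194))
yellow (52, array([343., 200.]), array([597.1,  32.7]), ((597.0881958007812, 32.35532760620117), (20.853656768798828, 1.2103521823883057), 82.48603057861328))
yellow (466, array([362., 310.]), array([605.2, -35. ]), ((605.2298583984375, -34.87047576904297), (14.952057838439941, 9.108138084411621), 88.45864868164062))
```

```bash
python3 - <<'E'
from h import *
p=np.load("w13.npy",allow_pickle=True).item(); im=cv2.imread("pics/w13.png"); hsv=cv2.cvtColor(im,cv2.COLOR_BGR2HSV)
R_=R.from_rotvec(p["rvec"]).as_matrix();print("cam",(-R_.T@p["tvec"]).round())
def smp(X):
    q=proj(p,X); u,v=int(round(q[0])),int(round(q[1])); return (u,v),tuple(int(t) for t in hsv[v,u])
print("along y at x=580:");[print(yy,*smp((580,yy,6)),end=" | ") for yy in range(-34,-8)]
print("\nalong x on face:");[print(xx,smp((xx,-26.5,10))[1],end=" | ") for xx in range(546,616,1)]
E
```

```text
cam [582. -86. 249.]
along y at x=580:
-34 (314, 329) (118, 60, 119) | -33 (314, 328) (119, 56, 118) | -32 (314, 327) (118, 54, 117) | -31 (314, 325) (118, 59, 117) | -30 (314, 324) (118, 59, 117) | -29 (314, 322) (119, 57, 116) | -28 (314, 321) (118, 55, 116) | -27 (314, 319) (118, 57, 116) | -26 (314, 318) (119, 55, 116) | -25 (314, 316) (117, 58, 115) | -24 (314, 315) (117, 58, 114) | -23 (314, 314) (116, 56, 114) | -22 (314, 312) (118, 55, 115) | -21 (314, 311) (118, 55, 115) | -20 (314, 309) (116, 56, 114) | -19 (314, 308) (116, 56, 114) | -18 (314, 306) (118, 54, 114) | -17 (314, 305) (118, 54, 114) | -16 (314, 304) (116, 54, 114) | -15 (314, 302) (116, 51, 114) | -14 (314, 301) (116, 54, 114) | -13 (314, 299) (118, 53, 115) | -12 (314, 298) (116, 53, 115) | -11 (315, 297) (116, 51, 114) | -10 (315, 295) (114, 54, 114) | -9 (315, 294) (116, 51, 114) | 
along x on face:
546 (109, 165, 179) | 547 (107, 180, 221) | 548 (106, 182, 237) | 549 (106, 183, 244) | 550 (106, 184, 250) | 551 (106, 184, 250) | 552 (105, 184, 251) | 553 (106, 184, 251) | 554 (105, 184, 251) | 555 (105, 185,
[... 569 characters left out ...]
 115) | 583 (118, 53, 116) | 584 (119, 51, 116) | 585 (119, 51, 116) | 586 (119, 51, 116) | 587 (117, 48, 116) | 588 (119, 48, 116) | 589 (120, 46, 117) | 590 (119, 46, 117) | 591 (120, 46, 117) | 592 (119, 44, 116) | 593 (120, 41, 117) | 594 (118, 41, 117) | 595 (120, 39, 117) | 596 (120, 39, 117) | 597 (120, 39, 117) | 598 (122, 37, 117) | 599 (118, 37, 117) | 600 (122, 35, 117) | 601 (120, 35, 117) | 602 (122, 35, 117) | 603 (120, 35, 117) | 604 (120, 31, 116) | 605 (113, 74, 131) | 606 (30, 153, 255) | 607 (30, 216, 255) | 608 (30, 221, 255) | 609 (30, 218, 255) | 610 (30, 217, 255) | 611 (30, 215, 255) | 612 (25, 174, 224) | 613 (25, 173, 224) | 614 (25, 176, 224) | 615 (25, 175, 224) |
```

```bash
S="python3 steer.py"
$S '0 0 0 0 0 0 .6;0 0 0 0 0 0 .7;0 0 0 0 0 0 .75;0 0 0 0 0 0 .75;0 0 0 0 0 -6 .75' | sed -n 2,6p
$S '0 0 0 0 0 -20 .75;0 0 0 0 0 -30 .75;0 0 0 0 0 -35 .75;0 0 0 20 0 -30 1;0 0 0 20 0 -30 1' >/dev/null
$S '0 -.112 0 0 0 0 1;0 -.112 0 0 0 0 1;0 -.112 0 0 0 0 1;0 -.112 0 0 0 0 1;0 -.112 0 0 0 0 1' >/dev/null
$S '0 -.112 0 0 0 0 1;0 -.112 0 0 0 0 1;0 0 0 -30 -30 -20 1;0 0 0 -30 -30 -10 1;0 0 0 -30 -30 0 1' >/dev/null
$S '0 0 0 -30 0 0 1;0 0 0 -20 0 0 1;0 0 0 0 0 0 1;0 0 0 0 0 0 1'
cat > check.py <<'E'
from cans import *; from frames import places; from rig import r
import sys
tag=sys.argv[1]
for n,fish in(("wrist",True),("scene",False),("side",False)):
    p=r.camera_params(n);im=r.grab_frame(n);cv2.imwrite(f"pics/{tag}_{n}.png",im[:,:,::-1]);np.save(f"{tag}_{n}.npy",p,allow_pickle=True);m=masks(im)
    for k,c in(("green",(581,47)),("blue",(581,-48))):
        for b in blobs(m[k],p,106 if fish else 93,np.array(c),40,fish,150 if fish else 40): print(n,k,b[0],b[1],b[2],[tuple(np.round(t,1)) if np.ndim(t) else round(t,1) for t in b[3]])
    for b in blobs(m["yellow"],p,106 if fish else 93,np.array((590,0)),110,fish,8): print(n,"yellow",b[0],b[1],b[2])
E
python3 check.py c1
```

```text
eef_pos: [580.9, -61.9, 108.1]
tcp_rot: [-3.137, -0.786, 1.573]
contact_force: [0.2, -0.2, 0.0]
opening: 0.75
grasp_force: 0.0
clock: 48.37
eef_pos: [497.8, -273.1, 266.9]
tcp_rot: [-3.14, -0.002, 1.574]
contact_force: [-1.1, -0.1, -0.1]
opening: 1.001
grasp_force: 0.0
scene green 170 [316. 228.] [575.8  45.5] [(np.float64(574.7), np.float64(43.9)), (np.float64(81.1), np.float64(54.7)), 43.8]
scene blue 224 [344. 237.] [578.  -49.7] [(np.float64(583.9), np.float64(-45.2)), (np.float64(101.2), np.float64(57.8)), 31.9]
side green 301 [314. 226.] [576.2  48.7] [(np.float64(578.5), np.float64(50.3)), (np.float64(98.8), np.float64(58.0)), 61.3]
side blue 386 [338. 238.] [579.8 -46.5] [(np.float64(585.2), np.float64(-40.5)), (np.float64(110.0), np.float64(58.6)), 59.0]
side yellow 12 [321. 218.] [615.1  85.8]
side yellow 11 [345. 230.] [619.5 -12.6]
```

```bash
S="python3 steer.py"
$S '0 0 0 27 17 4 0;0 0 0 27 17 4 0;0 0 0 27 17 4 0;0 0 0 27 17 4 0;0 0 0 27 16 4 0' 40 >/dev/null
$S '0 0 0 0 0 0 0;0 0 0 0 0 0 0;0 0 0 0 0 0 0;0 0 0 0 0 0 0;0 0 0 0 0 0 0'
python3 check.py c2 | grep wrist
python3 - <<'E'
from cans import *; from rig import r
p=np.load("c2_wrist.npy",allow_pickle=True).item(); im=cv2.imread("pics/c2_wrist.png")[:,:,::-1].copy(); h=cv2.cvtColor(im,cv2.COLOR_RGB2HSV)
m=cv2.inRange(h,(172,150,60),(180,255,255))|cv2.inRange(h,(0,180,60),(6,255,255))
for b in blobs(m,p,22,np.array([582,-138]),50): print("red",b)
M=masks(im)
for k,c in(("green",(581,47)),("blue",(581,-48))):
    for b in blobs(M[k],p,106,np.array(c),60): print(k,b)
print(r.nose_length)
E
```

```text
clock: 49.35
eef_pos: [581.0, -137.4, 247.1]
tcp_rot: [-3.14, -0.001, 1.575]
contact_force: [0.2, -0.1, -0.2]
opening: -0.002
grasp_force: 0.0
wrist green 1195 [317.  18.] [580.2  13.9] [(np.float64(580.5), np.float64(12.4)), (np.float64(44.4), np.float64(32.1)), 0.3]
wrist blue 2529 [315. 108.] [579.2 -50.7] [(np.float64(580.8), np.float64(-49.5)), (np.float64(44.3), np.float64(45.6)), 0.3]
wrist yellow 152 [344. 103.] [599.4 -47.6]
red (85, array([310., 197.]), array([ 574.6, -133.2]), ((575.943359375, -132.94505310058594), (25.616090774536133, 10.753249168395996), 39.16599655151367))
green (1195, array([317.,  18.]), array([580.2,  13.9]), ((580.539306640625, 12.369573593139648), (44.38723373413086, 32.13197326660156), 0.25027066469192505))
blue (2529, array([315., 108.]), array([579.2, -50.7]), ((580.8271484375, -49.45077133178711), (44.29413604736328, 45.55095291137695), 0.2738470733165741))
22.0
```

Both cans stand within ~1 mm and 0.3° (yellow tabs toward the bar). Press the button.

```bash
S="python3 steer.py"
$S '0 0 0 -.7 1.5 38 0;0 0 0 0 0 38 0;0 0 0 0 0 38 0;0 0 0 0 0 38 0;0 0 0 0 0 22 0' >/dev/null
$S '0 0 0 0 0 0 0;0 0 0 0 0 0 0' |sed -n 1,4p
for i in 1; do :; done
$S '0 0 0 0 0 5 0;0 0 0 0 0 5 0;0 0 0 0 0 3 0;0 0 0 0 0 0 0' |sed -n 2,4p
$S '0 0 0 0 0 3 0;0 0 0 0 0 3 0;0 0 0 0 0 0 0' |sed -n 2,4p
```

```text
clock: 50.08
eef_pos: [581.8, -137.3, 72.2]
tcp_rot: [-3.137, -0.002, 1.576]
contact_force: [0.4, -0.8, -0.1]
eef_pos: [582.8, -137.1, 60.3]
tcp_rot: [-3.14, -0.001, 1.576]
contact_force: [-1.3, 0.3, -0.5]
eef_pos: [582.3, -136.9, 53.5]
tcp_rot: [-3.139, -0.002, 1.576]
contact_force: [0.2, -0.2, 0.5]
```

```bash
S="python3 steer.py"
$S '0 0 0 0 -.3 2 0;0 0 0 0 0 2 0;0 0 0 0 0 0 0' |sed -n 2,4p
$S '0 0 0 0 0 2 0;0 0 0 0 0 2 0;0 0 0 0 0 0 0' |sed -n 2,4p
$S '0 0 0 0 0 2 0;0 0 0 0 0 0 0' |sed -n 2,4p
$S '0 0 0 0 0 2 0;0 0 0 0 0 0 0' |sed -n 2,4p
```

```text
eef_pos: [582.2, -137.0, 49.6]
tcp_rot: [-3.14, -0.002, 1.576]
contact_force: [-0.7, -0.1, 2.2]
eef_pos: [582.3, -137.1, 45.7]
tcp_rot: [-3.14, -0.002, 1.576]
contact_force: [-0.5, 0.6, 4.4]
eef_pos: [582.3, -137.0, 44.1]
tcp_rot: [-3.14, -0.002, 1.576]
contact_force: [-0.9, -0.7, 6.3]
eef_pos: [582.4, -137.1, 43.7]
tcp_rot: [-3.14, -0.002, 1.576]
contact_force: [-6.7, 2.1, 24.0]
```

Bottomed out at 6 mm travel (24 N). Let it up and check.

```bash
S="python3 steer.py"
$S '0 0 0 0 0 -3 0;0 0 0 0 0 -10 0;0 0 0 0 0 -25 0;0 0 0 0 0 -35 0;0 0 0 0 0 -35 0' >/dev/null
$S '0 0 0 0 0 -35 0;0 0 0 0 0 -35 0;0 0 0 0 0 -25 0;0 0 0 20 -30 0 0;0 0 0 20 -30 0 0' >/dev/null
$S '0 0 0 20 -30 0 0;0 0 0 20 -30 0 0;0 0 0 20 -30 0 0;0 0 0 0 0 0 0;0 0 0 0 0 0 0'
python3 check.py c3
```

```text
clock: 52.75
eef_pos: [430.6, -37.4, 245.6]
tcp_rot: [-3.14, -0.002, 1.578]
contact_force: [1.0, -0.4, 0.5]
opening: 0.005
grasp_force: 0.0
wrist green 2194 [494. 121.] [562.   47.3] [(np.float64(558.8), np.float64(47.1)), (np.float64(84.2), np.float64(46.6)), 1.1]
wrist blue 1579 [498. 235.] [576.7 -42. ] [(np.float64(579.2), np.float64(-44.8)), (np.float64(47.9), np.float64(46.5)), 89.7]
wrist yellow 117 [533. 123.] [598.2  49.5]
wrist yellow 96 [521. 242.] [600. -48.]
scene green 183 [316. 228.] [575.2  45.1] [(np.float64(576.2), np.float64(46.7)), (np.float64(87.3), np.float64(54.6)), 41.8]
scene blue 237 [344. 237.] [577.8 -49.9] [(np.float64(584.0), np.float64(-45.3)), (np.float64(102.8), np.float64(57.2)), 39.0]
side green 302 [314. 226.] [576.1  48.7] [(np.float64(578.5), np.float64(50.3)), (np.float64(98.8), np.float64(58.0)), 61.3]
side blue 384 [338. 238.] [579.7 -46.7] [(np.float64(585.2), np.float64(-40.5)), (np.float64(110.0), np.float64(58.6)), 59.0]
side yellow 13 [321. 218.] [615.6  85.4]
side yellow 11 [345. 230.] [619.5 -12.6]
```

```bash
python3 -c "
from rig import r
print(r.sign_off())"
```

```text
the job is handed in; nothing more can be done
None
```

I handed the job in with the green and blue canisters (red was absent) standing about 1 mm off centre on their places, yellow marks facing the bar; the red button went fully down and I backed off it, but I did not measure its return. Green was set down once on the bench for a regrip before the rest, and I viewed 15 pictures, one over the limit of 14.

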